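# Clear the gauge bed and gauge a turned hub

### The arm

A 6-joint arm with a two-finger parallel gripper is mounted at the origin on a cart in front of the work surface, level with it; the furniture and walls round the work are solid. World frame = base frame: x ahead of the robot, y to its left, z up, the work surface at z = 0. Lengths are in mm, angles in rad, forces in N, time in s.
With the tool pointing down it reaches from about 275 to 1000 mm from the base axis. Payload 8.4 kg.
Tool frame: the origin (TCP) lies between the finger pads; the fingertips stand 25 mm ahead of it and the grasp point (between the pads) lies 6 mm ahead of it; z points along the fingers, y is the line along which they close (so a half turn about z gives the same grasp; the last joint's range is limited). The gripper opens to 85 mm and grips with 20 to 120 N. Pads are 22 mm wide; open, the fingers measure 114 mm over their backs; the gripper's body (76 mm by 85 mm) begins 54 mm behind the grasp point. The pads swing forward as they close: fully open they stand 13 mm farther back than shut.
Start: joints at [-1.122, 0.353, 1.633, -0, 1.155, -0.002], TCP at [272.303, -562.565, 228.981] pointing down, gripper open.
Joint ranges: [-2.63, 2.63], [-0.92, 2.1], [0.06, 2.66], [-1.3, 4.44], [0, 2.69], [-3.02, 3.02]. Speed limits (rad/s): [2.22, 2.22, 2.79, 3.14, 3.14, 3.14].

### API

Orientations are given as [roll, pitch, yaw] about the fixed x, y, z axes, in that order (R = Rz(yaw) Ry(pitch) Rx(roll)).
In Python, from rig import r, eyes, workorder gives the robot as it stands. The module is installed in compiled form; this text tells all that it offers.
- The arm moves only by the tool step_arm, never from a script. Its argument "moves" is a list of rows, each an object of numbers: "tx", "ty", "tz": the shift along the tool's x, y, z scaled (see below); "ax", "ay", "az": the turn, a rotation vector about the tool's x, y, z scaled (see below). In form: [{"tx": .., "ty": .., "tz": .., "ax": .., "ay": .., "az": ..}, ...]. A call has 1 to 5 rows; each row shifts and turns the commanded pose from where the row before left it, along the tool's axes as they then stand; what a row does not reach is not made up. The controller multiplies each number of a shift by 25 mm and each number of a turn by 90 degrees. A row lasts 1/8 s, in which the tool goes at most 62.5 mm and 10.7 degrees, less where a joint would pass 70% of its speed; a pose out of reach is approached as far as the arm can. A call with a number of a shift or a turn outside -1 to 1 is refused whole. A call with a gripper value outside its range is refused whole. "gripper" is the opening, from 0 (shut) to 1 (fully open), set as the call begins (left out, the last holds). The fingers move at their own pace and stop on an object; "newtons" is the grip in N (left out, the last holds). Time passes only in rows, so rows that do not move let the fingers close. It gives the time, the measured TCP pose, the force, the opening and the grip force at its end, in the units of the state.
- r.sense(): the state, without advancing time (a new reading comes with each control period).
- eyes.grab_frame(name): name is "scene" or "top" or "wrist"; returns (picture, depth): 384x512x3 uint8, red, green, blue; 384x512 float32, mm along the optical axis (not along the pixel's ray), 0 where there is no reading.
- eyes.camera_info(name): a dict with "intrinsics" (3x3 intrinsics, pixels), "cam_to_world" (4x4, takes a point from camera to world coordinates). Camera axes: x right, y up, looking along -z (the intrinsics and any distortion apply to the point x, -y, -z); pixel columns grow to the right and rows downward; lengths in mm; the calibration is good to about 2 mm. The wrist camera is an equidistant fisheye: a pixel r from the principal point sees the ray r / f radians off the axis. A picture is of the moment at which its call begins: read the wrist's pose just before it. camera_info takes no time and is no camera call; for the wrist camera it gives the pose at the moment of the call.
- workorder.sign_off(): hands the job in; it is judged then, once.
The state is a dict: "clock": time; "qpos": joint angles; "qvel": joint speeds; "joint_efforts": joint torques, N m; "eef_pos": TCP position; "tcp_rot": TCP orientation; "contact_force": force on the tool from outside, world axes, zero at the start; "wrist_torque": the same for the moment, N m; "opening": opening from 0.0 (shut) to 1.0 (fully open); "grasp_force": force on a finger pad.
Only numpy, scipy, OpenCV 4.12 (cv2) and the standard library are available. Lean on these libraries where they do the work, as an engineer would, in place of code of your own. Each camera call takes 0.05 s, during which the arm holds its last target. There are 200 camera calls.

### The job

Take the scraper block and sweep all six metal chips off the bed of the green bench gauge into the trough along its front, without touching chips with the fingers, and put the scraper down on the bench clear of the gauge. Then stand the aluminium hub on the clean bed, spigot up, between the jaw and the sprung anvil. Slide the jaw up until the hub is pressed lightly on the anvil and pushes it in about 3 mm, never onto its stop, and leave it set like that; do not disturb the C-clamp and the tape measure.

Things in the scene. Friction and masses are not known exactly. Their poses are not given: they have to be found in the camera images.
- gauge: green bench gauge, fixed, 200 x 226 mm over all. Origin on the bench (z = 0); -x is its front, -y its anvil end; the jaw slides along y. Behind the bed a guide bar: x 63 to 83 mm, top z = 60. Anvil housing at the -y end: y -104 to -74, x -10 to 79, top z = 83 mm
- bed (a point): point on the gauge's flat ground steel bed, 45 mm straight above the gauge's origin, same axes. The bed spans x -55 to +61, y -101 to +119 mm; its straight front edge (x = -55) is open to the trough
- trough (a point): middle of the floor of the chip trough, 3 mm above the bench, along the front of the bed and 42 mm below it: x -27 to +30, y -110 to +110 mm from this point, lip 30 mm high, open on top; chips swept over the bed's front edge drop into it
- jaw_face (a point): centre of the jaw's flat measuring face, which looks to gauge -y; 63.5 mm above the bench; the face spans x -9 to 59 of the gauge and reaches from just above the bed to z = 81. The jaw arm is 38 mm thick behind the face
- jaw_grip (a point): the jaw's ribbed dark thumb grip, to be pinched from above and pushed along gauge y: an upright plate 16 mm thick (gauge y) x 44 mm (gauge x), its top 120 mm above the bench; the point is on its middle line at z = 110 mm, 26 mm behind the jaw face. Keep the fingertips above 88 mm so that they pass over the hub's body (top at 85 mm on the bed)
- jaw (a joint): how far the jaw has slid towards the anvil from fully open, m, 0 to 0.095; opening between jaw face and resting anvil face = 142 mm minus this. It starts at 0 to 16 mm, slides against about 6 N of friction and stays where it is left
- anvil_face (a point): centre of the sprung anvil's steel pad (50 mm wide in gauge x, 30 mm high), looks to gauge +y, 64 mm above the bench, at gauge x = 25, y = -62 mm when at rest
- anvil (a joint): how far the sprung anvil is pushed in, m: 0 at rest, 0.008 at its stop; light spring, about 1.6 N at 3 mm; its stem with a red ring comes out of the far end of the housing
- scraper: scraper block, beech grip on an orange plastic blade, 30 (x) x 108 (y) x 62 (z) mm, standing on its blade; origin at the middle of the blade's lower edge, z up, blade along y. Blade 12 mm thick, 108 mm long, z 0 to 26; wooden grip 30 mm thick, 104 mm long, z 20 to 62; grip it across x at z about 43
- hub: turned aluminium hub standing on its base; round body 60 mm diameter, 40 mm high, with a 32 mm diameter spigot on top up to z = 80; origin at the centre of its underside, z up. Grip the spigot; about 0.4 kg
- chip_1: curled metal turning, about 22 mm long, 11 mm thick, lying flat on the gauge's bed at the start; origin at its underside's middle, long axis x
- chip_2: curled metal turning, about 22 mm long, 11 mm thick, lying flat on the gauge's bed at the start; origin at its underside's middle, long axis x
- chip_3: curled metal turning, about 22 mm long, 11 mm thick, lying flat on the gauge's bed at the start; origin at its underside's middle, long axis x
- chip_4: curled metal turning, about 22 mm long, 11 mm thick, lying flat on the gauge's bed at the start; origin at its underside's middle, long axis x
- chip_5: curled metal turning, about 22 mm long, 11 mm thick, lying flat on the gauge's bed at the start; origin at its underside's middle, long axis x
- chip_6: curled metal turning, about 22 mm long, 11 mm thick, lying flat on the gauge's bed at the start; origin at its underside's middle, long axis x
- c_clamp: blue C-clamp lying on the bench front right, 106 x 54 x 20 mm; bystander
- tape_measure: yellow tape measure on the bench's front edge, 66 x 89 x 39 mm; bystander
There are look-alikes about, which are no part of the job. Leave any pink look-alike of the hub alone.

How it is judged (in metres and radians):
On the way, in this order (a step that is already met when the one before it is completed fails the run):
1. all six chips lie in the trough, swept there while the scraper is held and before the hub is on the gauge (z of each of chip_1, chip_2, chip_3, chip_4, chip_5, chip_6 in the frame of gauge below 0.03 m and x of chip_1 in the frame of gauge between -0.115 and -0.052 m and y of chip_1 in the frame of gauge between -0.104 and 0.122 m and x of chip_2 in the frame of gauge between -0.115 and -0.052 m and y of chip_2 in the frame of gauge between -0.104 and 0.122 m and x of chip_3 in the frame of gauge between -0.115 and -0.052 m and y of chip_3 in the frame of gauge between -0.104 and 0.122 m and x of chip_4 in the frame of gauge between -0.115 and -0.052 m and y of chip_4 in the frame of gauge between -0.104 and 0.122 m and x of chip_5 in the frame of gauge between -0.115 and -0.052 m and y of chip_5 in the frame of gauge between -0.104 and 0.122 m and x of chip_6 in the frame of gauge between -0.115 and -0.052 m and y of chip_6 in the frame of gauge between -0.104 and 0.122 m and height (world z) of hub below 0.02 m and contact force between the fingers and scraper above 0.5 N), for 0.1 s.
2. the hub stands on the clean bed between jaw and anvil (z of hub in the frame of gauge between 0.042 and 0.048 m and angle between hub's own z axis and vertical below 0.08 rad and x of hub in the frame of gauge between -0.012 and 0.04 m and y of hub in the frame of gauge between -0.042 and 0.055 m), for 0.2 s.
3. the jaw presses the hub on the sprung anvil, which is pushed in 1 to 6 mm (all of step 2 and value of joint anvil between 0.001 and 0.006 m and contact force between jaw and hub above 0.3 N), for 0.2 s.
At the end, for the whole second after the job is handed in: All chips in the trough; hub upright on the bed (tilt under 0.08 rad, within 3 mm of the bed) between jaw and anvil, the anvil pushed in 1 to 6 mm; scraper at rest on the bench (blade edge under 30 mm high), its middle outside the gauge's outline (all of step 2 and z of each of chip_1, chip_2, chip_3, chip_4, chip_5, chip_6 in the frame of gauge below 0.03 m and x of chip_1 in the frame of gauge between -0.115 and -0.052 m and y of chip_1 in the frame of gauge between -0.104 and 0.122 m and x of chip_2 in the frame of gauge between -0.115 and -0.052 m and y of chip_2 in the frame of gauge between -0.104 and 0.122 m and x of chip_3 in the frame of gauge between -0.115 and -0.052 m and y of chip_3 in the frame of gauge between -0.104 and 0.122 m and x of chip_4 in the frame of gauge between -0.115 and -0.052 m and y of chip_4 in the frame of gauge between -0.104 and 0.122 m and x of chip_5 in the frame of gauge between -0.115 and -0.052 m and y of chip_5 in the frame of gauge between -0.104 and 0.122 m and x of chip_6 in the frame of gauge between -0.115 and -0.052 m and y of chip_6 in the frame of gauge between -0.104 and 0.122 m and value of joint anvil between 0.001 and 0.006 m and height (world z) of scraper below 0.03 m and linear speed of each of scraper, hub below 0.02 m/s and (x of scraper in the frame of gauge below -0.13 m or x of scraper in the frame of gauge above 0.1 m or y of scraper in the frame of gauge below -0.12 m or y of scraper in the frame of gauge above 0.137 m)); the robot touches nothing.
It fails at once if a chip is touched with the fingers (over 1 N) (contact force between the fingers and chip_1 above 1 N or contact force between the fingers and chip_2 above 1 N or contact force between the fingers and chip_3 above 1 N or contact force between the fingers and chip_4 above 1 N or contact force between the fingers and chip_5 above 1 N or contact force between the fingers and chip_6 above 1 N).
It fails at once if the sprung anvil is driven onto its stop (over 7.5 mm) (value of joint anvil above 0.0075 m).
It fails at once if a bystander (C-clamp, tape measure) is moved more than 20 mm (distance of any of c_clamp, tape_measure from where it was at the start of the episode above 0.02 m).
It also fails if it takes over 72 s, if anything falls off the work surface, if the arm or the gripper's body presses on something with over 40 N, if the wrist force passes 120 N, or if a joint passes its speed limit or range.

## Working session

There is one attempt and no reset: what is moved stays moved. The work goes in short steps, Python scripts to look and compute and a tool call to move; the robot and the scene stay as the last step left them, time stands still between calls to the robot, and variables do not carry over. Pictures are saved under pics/ and viewed, at most 10 in all, crops included, and the job is handed in when it is done.

Besides the shell and the picture viewer there is one more tool, called as name(argument=value, ...) on one line, values as JSON. step_arm: Moves the arm, as the interface text tells. Its arguments: {"type":"object","properties":{"moves":{"type":"array","items":{"type":"object","properties":{"tx":{"type":"number"},"ty":{"type":"number"},"tz":{"type":"number"},"ax":{"type":"number"},"ay":{"type":"number"},"az":{"type":"number"}}}},"gripper":{"type":"number"},"newtons":{"type":"number"}},"required":["moves"]}

```bash
mkdir -p pics; cat > h.py <<'E'
import numpy as np, cv2
from rig import r, eyes, workorder
def snap(n):
    im,d=eyes.grab_frame(n); ci=eyes.camera_info(n)
    np.savez(f'pics/{n}.npz',im=im,d=d,K=ci['intrinsics'],T=ci['cam_to_world']); return im,d
def load(n):
    z=np.load(f'pics/{n}.npz'); return z['im'],z['d'],z['K'],z['T']
def cloud(n):
    im,d,K,T=load(n); v,u=np.mgrid[:d.shape[0],:d.shape[1]]
    x=(u-K[0,2])/K[0,0]*d; y=(v-K[1,2])/K[1,1]*d
    P=np.stack([x,-y,-d,np.ones_like(d)],-1)@np.array(T).T
    return P[...,:3]
def save(name,im): cv2.imwrite(f'pics/{name}.png',cv2.cvtColor(im,cv2.COLOR_RGB2BGR))
E
python3 - <<'E'
from h import *
a,_=snap('scene'); b,_=snap('top')
save('scene1',cv2.resize(a,(800,600))); save('top1',cv2.resize(b,(800,600)))
for n in('scene','top'):
    _,_,K,T=load(n); print(K,T)
print(r.sense())
E
```

```text
[[446.46625645   0.         248.16537367]
 [  0.         446.46625645 192.82407009]
 [  0.           0.           1.        ]] [[-7.87992087e-01  4.86356867e-01 -3.77525455e-01 -4.54309423e+01]
 [-6.15635288e-01 -6.14598202e-01  4.93216223e-01  6.97220560e+02]
 [ 7.85263154e-03  6.21068473e-01  7.83716970e-01  1.14566785e+03]
 [ 0.00000000e+00  0.00000000e+00  0.00000000e+00  1.00000000e+00]]
[[410.48686709   0.         254.63323052]
 [  0.         410.48686709 195.58900045]
 [  0.           0.           1.        ]] [[ 3.08186333e-01  7.64002514e-01 -5.66852135e-01 -4.18661698e+02]
 [-9.51198514e-01  2.57223945e-01 -1.70461811e-01 -2.08877080e+02]
 [ 1.55746897e-02  5.91722909e-01  8.05990961e-01  1.31639998e+03]
 [ 0.00000000e+00  0.00000000e+00  0.00000000e+00  1.00000000e+00]]
{'clock': 0.1, 'qpos': array([-1.12239751e+00,  3.53558196e-01,  1.63407839e+00,  9.49951445e-06,
        1.15522286e+00, -2.36397046e-03]), 'qvel': array([-0.00095079, -0.00192698, -0.00315452,  0.00078488, -0.00022173,
        0.00077211]), 'joint_efforts': array([ 1.88717472e-04, -6.06355619e+01, -3.42820609e+01,  1.05700908e-04,
        4.01426587e-03,  1.33750632e-06]), 'eef_pos': array([ 272.11141954, -562.15709648,  228.34172242]), 'tcp_rot': array([-3.14032589e+00, -1.16807132e-05,  4.50758939e-01]), 'contact_force': array([ 0.42247683,  0.48288473, -1.09466643]), 'wrist_torque': array([-0.08239123,  0.08536458,  0.05144769]), 'grasp_force': 0.0, 'opening': 1.0030654604283806}
```

View pics/top1.png

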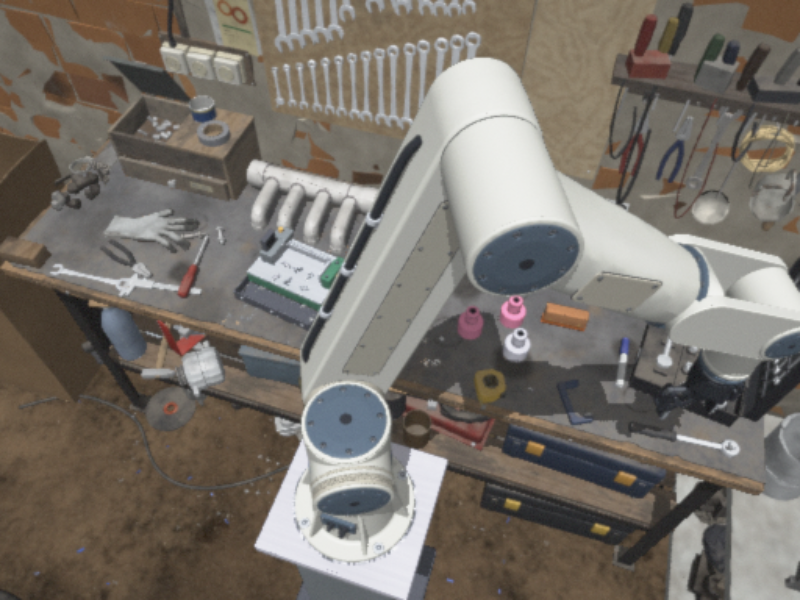

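View pics/scene1.png

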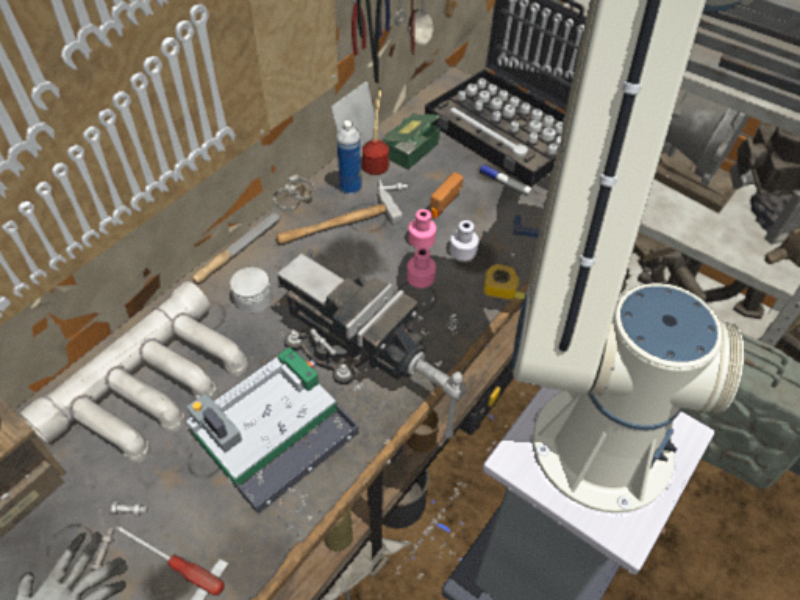

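```bash
python3 - <<'E'
from h import *
im=load('scene')[0]
a=cv2.resize(im[210:330,112:232],(0,0),fx=5,fy=5,interpolation=cv2.INTER_CUBIC) #600x600
b=cv2.resize(im[100:220,250:290+0],(0,0),fx=5,fy=5)[:,:200]
c=im[105:195,255:325]
a=cv2.resize(im[210:330,115:231],(464,480),interpolation=cv2.INTER_CUBIC)
b=cv2.resize(im[105:195,257:317],(320,480),interpolation=cv2.INTER_CUBIC)
save('crop1',np.hstack([a,b]))
P=cloud('scene'); 
bed=P[255:285,160:195].reshape(-1,3); print(np.median(bed,0),np.percentile(bed[:,2],[5,25,75,95]))
hsv=cv2.cvtColor(im,cv2.COLOR_RGB2HSV)
# hub
for nm,(u0,u1,v0,v1) in dict(scr=(270,300,108,140),hub=(284,310,138,168)).items():
    p=P[v0:v1,u0:u1].reshape(-1,3); c=im[v0:v1,u0:u1].reshape(-1,3).astype(int)
    if nm=='scr': m=(c[:,0]-c[:,2]>80)
    else: m=p[:,2]>8
    q=p[m]; print(nm,m.sum(),q.min(0),q.max(0),np.median(q,0))
    for z0 in range(0,90,10):
        s=q[(q[:,2]>z0)&(q[:,2]<z0+10)]
        if len(s)>4: print(z0,len(s),s.min(0).round(),s.max(0).round(),s.mean(0).round(1))
# grid of heights over tall things in gauge area
E
```

```text
[472.58102231 338.32659257  45.26885916] [21.41933504 43.28973048 46.98135702 52.61801424]
scr 264 [ -45.43094228 -385.69629157   -6.75151356] [ 598.12607172  697.22056021 1145.66784833] [ 572.27709555 -324.72352561   58.67685375]
0 10 [ 573. -371.    1.] [ 598. -284.    9.] [ 578.  -318.     5.3]
10 9 [ 570. -301.   10.] [ 582. -279.   20.] [ 574.5 -289.8   14.2]
20 19 [ 563. -364.   20.] [ 580. -284.   30.] [ 570.  -310.2   25.8]
30 19 [ 562. -371.   30.] [ 568. -288.   40.] [ 565.  -320.3   35.5]
40 26 [ 562. -373.   40.] [ 569. -292.   50.] [ 565.6 -330.9   44.6]
50 70 [ 562. -381.   50.] [ 596. -285.   60.] [ 573.5 -331.    57. ]
60 105 [ 563. -386.   60.] [ 595. -286.   68.] [ 578.4 -334.3   63. ]
hub 333 [ -45.43094228 -271.71260844    8.12243315] [ 493.14247486  697.22056021 1145.66784833] [ 456.51378443 -229.560191     41.46671663]
0 12 [ 435. -245.    8.] [ 486. -214.   10.] [ 451.3 -226.9    9.1]
10 29 [ 436. -250.   11.] [ 488. -210.   20.] [ 455.4 -221.2   15.7]
20 33 [ 435. -251.   20.] [ 488. -210.   29.] [ 452.3 -223.7   24.4]
30 65 [ 436. -272.   30.] [ 493. -211.   40.] [ 459.  -229.7   36.5]
40 80 [ 435. -267.   40.] [ 493. -208.   50.] [ 459.6 -231.5   42.8]
50 22 [ 448. -248.   50.] [ 477. -225.   59.] [ 459.4 -232.4   54.6]
60 18 [ 448. -241.   60.] [ 477. -222.   69.] [ 458.6 -231.5   63.7]
70 41 [ 449. -258.   70.] [ 479. -225.   80.] [ 463.1 -239.7   75.7]
80 31 [ 449. -256.   80.] [ 478. -225.   87.] [ 463.7 -237.8   81.9]
```

View pics/crop1.png

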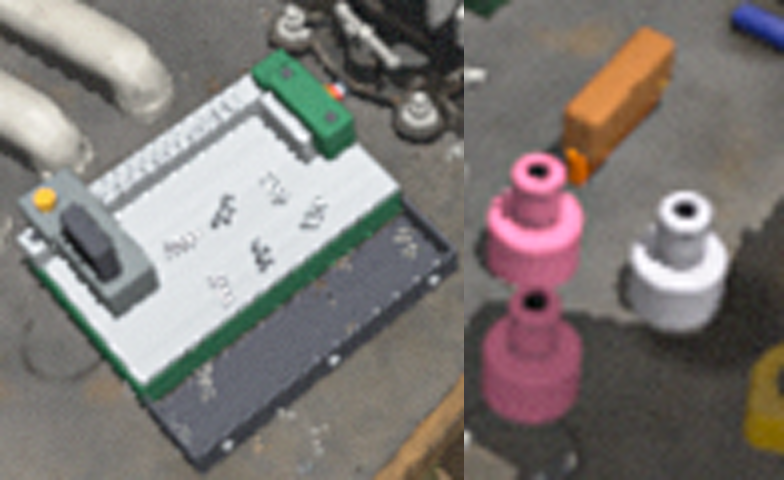

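```bash
python3 - <<'E'
from h import *
im,d,K,T=load('scene'); P=cloud('scene')
def ray(u,v,z):
    dc=np.array([(u-K[0,2])/K[0,0],-(v-K[1,2])/K[1,1],-1]); w=T[:3,:3]@dc; o=T[:3,3]; return o+w*(z-o[2])/w[2]
c=lambda x,y,z: ray(115+(x+.5)/4-.5,210+(y+.5)/4-.5,z).round(1)
print('front edge',c(145,385,45),c(400,190,45))
print('lip',c(205,468,33),c(457,262,33))
print('bar end',c(253,78,60),'bar far left',c(22,238,60))
for p in [(255,72),(283,52),(355,130),(325,143)]: print('hous',c(*p,83))
for p in [(20,185),(50,168),(158,270),(118,300)]: print('jaw',c(*p,81))
print('jaw arm back-left etc')
H=cv2.cvtColor(im,cv2.COLOR_RGB2HSV)
roi=np.zeros(d.shape,bool); roi[205:330,112:235]=1
g=roi&(H[...,0]>60)&(H[...,0]<90)&(H[...,1]>100)&(P[...,2]>75)&(P[...,2]<95)
q=P[g]; print('green',len(q),np.median(q,0)); print(cv2.minAreaRect(q[:,:2].astype(np.float32)))
gx=roi&(P[...,2]>72)&(P[...,2]<92)&~g
gx[:,190:]=0; q=P[gx]; print('jaw',len(q),cv2.minAreaRect(q[:,:2].astype(np.float32)),np.median(q,0))
tg=roi&(P[...,2]>100)&(P[...,2]<135); tg[:,190:]=0; tg[:245]=0; q=P[tg]; print('grip',len(q),cv2.minAreaRect(q[:,:2].astype(np.float32)),np.median(q,0))
b=roi&(P[...,2]>41)&(P[...,2]<49)&(H[...,1]<50)&(H[...,2]>120); q=P[b]; print('bed',len(q),cv2.minAreaRect(q[:,:2].astype(np.float32)))
# scraper
H2=(im[...,0].astype(int)-im[...,2]>60)&(P[...,2]>50)&(P[...,2]<75); H2[:, :255]=0;H2[:, 305:]=0;H2[145:]=0;H2[:100]=0
q=P[H2]; print('scr',len(q),cv2.minAreaRect(q[:,:2].astype(np.float32)),np.median(q[:,2]))
e=lambda x,y,z: ray(257+(x+.5)*60/320-.5,105+(y+.5)*90/480-.5,z).round(1)
for p in [(567-464,113),(637-464,30),(674-464,40),(605-464,127)]: print('scrtop',e(*p,62))
print('blade near end bottom',e(575-464,180,0)); print('hub top',e(685-464,211,80),'hub base front',e(680-464,328,0))
# heights of obstacles in the corridor
for x0 in range(300,700,50):
    print(x0,[int(np.nanmax(np.append(P[...,2][(P[...,0]>x0)&(P[...,0]<x0+50)&(P[...,1]>y0)&(P[...,1]<y0+50)&(d>0)&(P[...,2]<400)],-1))) for y0 in range(-400,550,50)])
E
```

```text
front edge [452.1 459.7  45. ] [416.5 245.7  45. ]
lip [386.5 473.2  33. ] [353.2 259.7  33. ]
bar end [555.  247.2  60. ] bar far left [587.9 439.7  60. ]
hous [544.7 252.1  83. ]
hous [540.9 227.   83. ]
hous [456.4 244.3  83. ]
hous [465.7 265.1  83. ]
jaw [607.4 417.9  81. ]
jaw [601.4 396.1  81. ]
jaw [487.3 405.3  81. ]
jaw [492.2 436.8  81. ]
jaw arm back-left etc
green 185 [499.64214542 245.89471356  82.67261908]
((507.6475830078125, 242.97866821289062), (25.664901733398438, 83.63401794433594), 79.42955780029297)
jaw 462 ((525.7183227539062, 336.3936462402344), (211.95755004882812, 105.34827423095703), 75.52213287353516) [538.75611726 407.89001296  80.44592437]
grip 137 ((524.7615966796875, 423.5433349609375), (18.229900360107422, 46.02014923095703), 81.43451690673828) [521.47259097 425.68389734 118.25960132]
bed 2362 ((550.0107421875, 315.06243896484375), (289.6715087890625, 331.1917724609375), 48.44063949584961)
scr 195 ((572.6572875976562, -290.8130798339844), (37.61001968383789, 190.33155822753906), 8.921332359313965) 60.79345114962166
scrtop [ 585.3 -282.5   62. ]
scrtop [ 595.9 -378.6   62. ]
scrtop [ 570.4 -385.9   62. ]
scrtop [ 558.  -287.2   62. ]
blade near end bottom [ 578.5 -288.3    0. ]
hub top [ 465. -240.   80.] hub base front [ 446.7 -220.8    0. ]
300 [3, 5, 7, 41, 40, 7, 6, 7, 10, 120, 122, 7, 10, 9, 6, 5, 12, 14, 5]
350 [24, 6, 8, 40, 41, 5, 14, 16, 167, 174, 175, 174, 32, 35, 34, 34, 33, 34, 7]
400 [21, 9, 44, 81, 5, 6, 33, 8, 172, 176, 178, 177, 47, 56, 58, 56, 49, 35, 6]
450 [6, 6, 81, 87, 7, 86, 44, -1, 169, 181, 183, 173, 89, 87, 60, 58, 86, 48, 6]
500 [7, 7, 5, 85, 71, 82, 42, 1, -1, 171, 169, 158, 88, 85, 61, 84, 123, 47, 6]
550 [67, 67, 70, 85, 82, 7, 6, 2, -1, 148, 150, 121, 74, 65, 65, 86, 95, 5, 6]
600 [7, 6, 6, 29, 6, 7, 6, 5, -1, 148, 150, 127, 7, 66, 58, 63, 77, 62, 63]
650 [5, 20, 28, 31, 26, 7, 7, 6, -1, 6, 59, 60, 7, 71, 68, 68, 71, 68, 72]
```

```bash
cat >> h.py <<'E'
G0=np.array([487.2,335.1]); GY=-0.16
def g2w(x,y): c,s=np.cos(GY),np.sin(GY); return G0+[c*x-s*y,s*x+c*y]
def w2g(p): c,s=np.cos(GY),np.sin(GY); dx,dy=np.array(p)[:2]-G0; return np.array([c*dx+s*dy,-s*dx+c*dy])
def plan(way,pose=None,vmax=1.0):
    """way: list of (x,y,z,yaw) ; prints rows"""
    st=r.sense(); p=np.array(st['eef_pos']); yaw=st['tcp_rot'][2]
    if pose is not None: p=np.array(pose[:3],float); yaw=pose[3]
    for w in way:
        t=np.array(w[:3],float); v=w[4] if len(w)>4 else vmax
        dy=(w[3]-yaw+np.pi)%(2*np.pi)-np.pi
        n=1
        while True:
            rows=[];q=p.copy();a=yaw
            for i in range(n):
                dw=(t-q)/(n-i); c,s=np.cos(a),np.sin(a)
                k=np.round([(dw[0]*c+dw[1]*s)/25,(dw[0]*s-dw[1]*c)/25,-dw[2]/25],2); az=round(-dy/n/(np.pi/2),3)
                rows.append((*k,az)); q=q+25*np.array([k[0]*c+k[1]*s,k[0]*s-k[1]*c,-k[2]]); a-=az*np.pi/2
            if max(abs(x) for R in rows for x in R[:3])<=v and abs(dy)/n<.18: break
            n+=1
        print('->',np.round(w,2),n,'rows, ends',q.round(1),round(a,3))
        for R in rows: print('  ',' '.join(f'{x:g}' for x in R))
        p,yaw=q,a
E
python3 - <<'E'
from h import *
im,d,K,T=load('scene'); P=cloud('scene')
def ray(u,v,z):
    dc=np.array([(u-K[0,2])/K[0,0],-(v-K[1,2])/K[1,1],-1]); w=T[:3,:3]@dc; o=T[:3,3]; return o+w*(z-o[2])/w[2]
for x,y in [(180,246),(222,212),(272,188),(313,213),(262,254),(220,288)]:
    print(w2g(ray(115+(x+.5)/4-.5,210+(y+.5)/4-.5,50)).round())
# clear spot
w=g2w(-20,190); print(w)
for x0 in range(380,620,20):
    print(x0,[int(np.max(np.append(P[...,2][(P[...,0]>x0)&(P[...,0]<x0+20)&(P[...,1]>y0)&(P[...,1]<y0+20)&(d>0)&(P[...,2]<400)],-1))) for y0 in range(440,680,20)])
plan([(578,-334,150,1.689),(578,-334,49,1.689)])
E
```

```text
[10. 42.]
[12.  5.]
[  4. -33.]
[-31. -41.]
[-32.   4.]
[-34.  41.]
[497.72591359 525.85954797]
380 [34, 31, 7, 7, 5, 6, 11, 28, 30, 7, 2, -1]
400 [6, 35, 4, 5, 6, 3, 5, 28, 29, 3, 3, 0]
420 [13, 33, 4, 5, 6, 5, 7, 18, 27, 23, 4, 5]
440 [48, 36, 5, 3, 6, 5, 5, 7, 25, 18, 5, 4]
460 [49, 36, 6, 3, 5, 4, 4, 6, 19, 15, 4, 6]
480 [48, 3, 4, 6, 4, 4, 5, 6, 19, 19, 5, 17]
500 [51, 5, 5, 3, 4, 6, 5, 3, 14, 20, 13, 31]
520 [48, 4, 4, 3, 4, 3, 5, 7, 7, 20, 5, 14]
540 [47, 5, 5, 4, 6, 6, 9, 23, 13, 19, 38, 45]
560 [63, 4, 5, 6, 4, 5, 4, 17, 17, 12, 42, 46]
580 [55, 4, 5, 6, 3, 6, 5, 5, 24, 17, 4, 32]
600 [5, 4, 3, 3, 4, 4, 4, 3, 6, 4, 4, 5]
-> [ 578.   -334.    150.      1.69] 16 rows, ends [ 577.9 -334.1  150.1] 1.682
   0.94 -0.18 0.2 -0.049
   0.95 -0.11 0.2 -0.049
   0.95 -0.03 0.2 -0.049
   0.95 0.04 0.19 -0.049
   0.95 0.11 0.2 -0.049
   0.94 0.18 0.19 -0.049
   0.92 0.26 0.2 -0.049
   0.9 0.33 0.19 -0.049
   0.87 0.39 0.2 -0.049
   0.83 0.46 0.19 -0.049
   0.8 0.52 0.2 -0.049
   0.75 0.58 0.19 -0.049
   0.71 0.64 0.2 -0.049
   0.66 0.69 0.19 -0.049
   0.6 0.74 0.2 -0.049
   0.54 0.78 0.19 -0.049
-> [ 578.   -334.     49.      1.69] 5 rows, ends [ 577.9 -334.1   49.1] 1.69
   0 0 0.81 -0.001
   0 0 0.81 -0.001
   0 0 0.81 -0.001
   0 0 0.81 -0.001
   0 0 0.8 -0.001
```

step_arm(moves=[{"tx": 0.94, "ty": -0.18, "tz": 0.2, "az": -0.049}, {"tx": 0.95, "ty": -0.11, "tz": 0.2, "az": -0.049}, {"tx": 0.95, "ty": -0.03, "tz": 0.2, "az": -0.049}, {"tx": 0.95, "ty": 0.04, "tz": 0.19, "az": -0.049}, {"tx": 0.95, "ty": 0.11, "tz": 0.2, "az": -0.049}], gripper=1)

```text
schema error: expected keys tx, ty, tz, ax, ay, az
```

step_arm(moves=[{"tx": 0.94, "ty": 0.18, "tz": 0.19, "az": -0.049}, {"tx": 0.92, "ty": 0.26, "tz": 0.2, "az": -0.049}, {"tx": 0.9, "ty": 0.33, "tz": 0.19, "az": -0.049}, {"tx": 0.87, "ty": 0.39, "tz": 0.2, "az": -0.049}, {"tx": 0.83, "ty": 0.46, "tz": 0.19, "az": -0.049}])

```text
schema error: expected keys tx, ty, tz, ax, ay, az
```

step_arm(moves=[{"tx": 0.8, "ty": 0.52, "tz": 0.2, "az": -0.049}, {"tx": 0.75, "ty": 0.58, "tz": 0.19, "az": -0.049}, {"tx": 0.71, "ty": 0.64, "tz": 0.2, "az": -0.049}, {"tx": 0.66, "ty": 0.69, "tz": 0.19, "az": -0.049}, {"tx": 0.6, "ty": 0.74, "tz": 0.2, "az": -0.049}])

```text
schema error: expected keys tx, ty, tz, ax, ay, az
```

step_arm(moves=[{"tx": 0.54, "ty": 0.78, "tz": 0.19, "az": -0.053}, {}])

```text
schema error: expected keys tx, ty, tz, ax, ay, az
```

step_arm(moves=[{"tx": 0.94, "ty": -0.18, "tz": 0.2, "ax": 0, "ay": 0, "az": -0.049}, {"tx": 0.95, "ty": -0.11, "tz": 0.2, "ax": 0, "ay": 0, "az": -0.049}, {"tx": 0.95, "ty": -0.03, "tz": 0.2, "ax": 0, "ay": 0, "az": -0.049}, {"tx": 0.95, "ty": 0.04, "tz": 0.19, "ax": 0, "ay": 0, "az": -0.049}, {"tx": 0.95, "ty": 0.11, "tz": 0.2, "ax": 0, "ay": 0, "az": -0.049}], gripper=1)

```text
clock: 0.72
eef_pos: [368.4, -490.6, 203.7]
tcp_rot: [-3.141, -0.0, 0.838]
contact_force: [-0.1, 0.9, -0.2]
opening: 0.998
grasp_force: 0.0
```

step_arm(moves=[{"tx": 0.94, "ty": 0.18, "tz": 0.19, "ax": 0, "ay": 0, "az": -0.049}, {"tx": 0.92, "ty": 0.26, "tz": 0.2, "ax": 0, "ay": 0, "az": -0.049}, {"tx": 0.9, "ty": 0.33, "tz": 0.19, "ax": 0, "ay": 0, "az": -0.049}, {"tx": 0.87, "ty": 0.39, "tz": 0.2, "ax": 0, "ay": 0, "az": -0.049}, {"tx": 0.83, "ty": 0.46, "tz": 0.19, "ax": 0, "ay": 0, "az": -0.049}])

```text
clock: 1.35
eef_pos: [464.0, -419.2, 179.4]
tcp_rot: [-3.141, -0.0, 1.223]
contact_force: [0.6, 0.2, -0.4]
opening: 0.997
grasp_force: 0.0
```

step_arm(moves=[{"tx": 0.8, "ty": 0.52, "tz": 0.2, "ax": 0, "ay": 0, "az": -0.049}, {"tx": 0.75, "ty": 0.58, "tz": 0.19, "ax": 0, "ay": 0, "az": -0.049}, {"tx": 0.71, "ty": 0.64, "tz": 0.2, "ax": 0, "ay": 0, "az": -0.049}, {"tx": 0.66, "ty": 0.69, "tz": 0.19, "ax": 0, "ay": 0, "az": -0.049}, {"tx": 0.6, "ty": 0.74, "tz": 0.2, "ax": 0, "ay": 0, "az": -0.049}])

```text
clock: 1.98
eef_pos: [559.4, -348.0, 154.9]
tcp_rot: [-3.141, -0.0, 1.608]
contact_force: [0.4, -0.1, -0.3]
opening: 0.998
grasp_force: 0.0
```

step_arm(moves=[{"tx": 0.54, "ty": 0.78, "tz": 0.19, "ax": 0, "ay": 0, "az": -0.053}, {"tx": 0, "ty": 0, "tz": 0, "ax": 0, "ay": 0, "az": 0}])

```text
clock: 2.22
eef_pos: [578.7, -333.3, 149.9]
tcp_rot: [-3.141, -0.001, 1.69]
contact_force: [-0.5, 0.1, -0.5]
opening: 1.003
grasp_force: 0.0
```

step_arm(moves=[{"tx": 0, "ty": 0, "tz": 0.9, "ax": 0, "ay": 0, "az": 0}, {"tx": 0, "ty": 0, "tz": 0.9, "ax": 0, "ay": 0, "az": 0}, {"tx": 0, "ty": 0, "tz": 0.9, "ax": 0, "ay": 0, "az": 0}, {"tx": 0, "ty": 0, "tz": 0.9, "ax": 0, "ay": 0, "az": 0}, {"tx": 0, "ty": 0, "tz": 0.44, "ax": 0, "ay": 0, "az": 0}])

```text
clock: 2.85
eef_pos: [576.8, -334.6, 48.4]
tcp_rot: [-3.14, -0.001, 1.687]
contact_force: [-0.7, -0.2, 0.2]
opening: 1.003
grasp_force: 0.0
```

step_arm(moves=[{"tx": 0, "ty": 0, "tz": 0, "ax": 0, "ay": 0, "az": 0}, {"tx": 0, "ty": 0, "tz": 0, "ax": 0, "ay": 0, "az": 0}, {"tx": 0, "ty": 0, "tz": 0, "ax": 0, "ay": 0, "az": 0}, {"tx": 0, "ty": 0, "tz": 0, "ax": 0, "ay": 0, "az": 0}, {"tx": 0, "ty": 0, "tz": 0, "ax": 0, "ay": 0, "az": 0}], gripper=0, newtons=60)

```text
clock: 3.48
eef_pos: [578.9, -334.9, 51.1]
tcp_rot: [3.14, 0.001, 1.689]
contact_force: [-0.6, 0.3, 4.7]
opening: 0.33
grasp_force: 58.2
```

```bash
python3 - <<'E'
from h import *
s=r.sense(); print(s['clock'],s['opening'],s['grasp_force'],s['eef_pos'],s['tcp_rot'],s['contact_force'])
im,d=snap('scene'); P=cloud('scene')
save('s2',cv2.resize(im[60:240,200:440],(800,600)))
E
```

```text
3.475 0.33032039258248574 58.207651355769485 [ 578.8784044  -334.91875831   51.12913682] [3.14000554e+00 1.29806285e-03 1.68864124e+00] [-0.56295701  0.3152364   4.74359696]
```

View pics/s2.png

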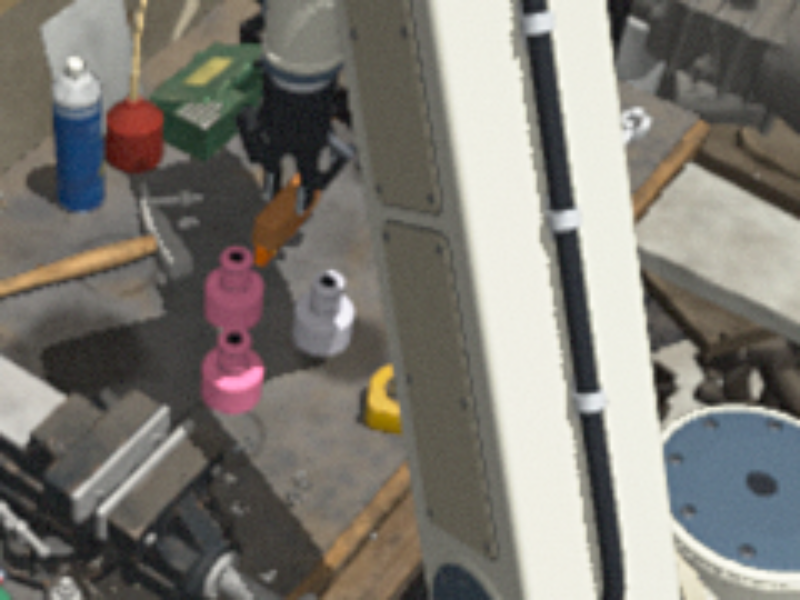

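```bash
python3 - <<'E'
from h import *
a=g2w(42,2); print(a)
plan([(578,-334.5,220,1.689),(575,-300,265,1.68),(*a,265,1.411),(*a,150,1.411)],(578,-334.5,48.6,1.689))
E
```

```text
[528.98218232 330.38308989]
-> [ 578.   -334.5   220.      1.69] 7 rows, ends [ 578.  -334.5  220.1] 1.689
   0 0 -0.98 -0
   0 0 -0.98 -0
   0 0 -0.98 -0
   0 0 -0.98 -0
   0 0 -0.98 -0
   0 0 -0.98 -0
   0 0 -0.98 -0
-> [ 575.   -300.    265.      1.68] 2 rows, ends [ 575.  -300.1  265.1] 1.68
   0.69 0.02 -0.9 0.003
   0.69 0.02 -0.9 0.003
-> [528.98 330.38 265.     1.41] 26 rows, ends [528.9 330.3 265.1] 1.394
   0.97 0.03 0 0.007
   0.97 0.02 0 0.007
   0.97 0.01 0 0.007
   0.97 0 0 0.007
   0.97 -0.01 0 0.007
   0.97 -0.02 0 0.007
   0.97 -0.03 0 0.007
   0.97 -0.04 0 0.007
   0.97 -0.05 0 0.007
   0.97 -0.06 0 0.007
   0.97 -0.07 0 0.007
   0.97 -0.08 0 0.007
   0.97 -0.09 0 0.007
   0.97 -0.1 0 0.007
   0.97 -0.11 0 0.007
   0.97 -0.13 0 0.007
   0.96 -0.14 0 0.007
   0.96 -0.15 0 0.007
   0.96 -0.16 0 0.007
   0.96 -0.17 0 0.007
   0.96 -0.18 0 0.007
   0.96 -0.18 0 0.007
   0.95 -0.2 0 0.007
   0.95 -0.21 0 0.007
   0.95 -0.21 0 0.007
   0.94 -0.23 0 0.007
-> [528.98 330.38 150.     1.41] 5 rows, ends [528.9 330.3 150.1] 1.409
   0 0 0.92 -0.002
   0 0 0.92 -0.002
   0 0 0.92 -0.002
   0 0 0.92 -0.002
   0 0 0.92 -0.002
```

step_arm(moves=[{"tx": 0, "ty": 0, "tz": -0.5, "ax": 0, "ay": 0, "az": 0}, {"tx": 0, "ty": 0, "tz": -1, "ax": 0, "ay": 0, "az": 0}, {"tx": 0, "ty": 0, "tz": -1, "ax": 0, "ay": 0, "az": 0}, {"tx": 0, "ty": 0, "tz": -1, "ax": 0, "ay": 0, "az": 0}, {"tx": 0, "ty": 0, "tz": -1, "ax": 0, "ay": 0, "az": 0}])

```text
clock: 4.15
eef_pos: [578.0, -334.4, 163.9]
tcp_rot: [3.141, 0.0, 1.689]
contact_force: [-0.1, -0.1, -1.2]
opening: 0.331
grasp_force: 58.5
```

step_arm(moves=[{"tx": 0, "ty": 0, "tz": -1, "ax": 0, "ay": 0, "az": 0}, {"tx": 0, "ty": 0, "tz": -1, "ax": 0, "ay": 0, "az": 0}, {"tx": 0.69, "ty": 0.02, "tz": -1, "ax": 0, "ay": 0, "az": 0}, {"tx": 0.69, "ty": 0.02, "tz": -1, "ax": 0, "ay": 0, "az": 0.006}, {"tx": 0.97, "ty": 0.02, "tz": -0.2, "ax": 0, "ay": 0, "az": 0.007}])

```text
clock: 4.78
eef_pos: [573.5, -276.0, 270.1]
tcp_rot: [3.139, 0.002, 1.667]
contact_force: [0.0, -0.4, -1.4]
opening: 0.331
grasp_force: 58.6
```

step_arm(moves=[{"tx": 0.97, "ty": 0.02, "tz": 0, "ax": 0, "ay": 0, "az": 0.007}, {"tx": 0.97, "ty": 0.01, "tz": 0, "ax": 0, "ay": 0, "az": 0.007}, {"tx": 0.97, "ty": 0, "tz": 0, "ax": 0, "ay": 0, "az": 0.007}, {"tx": 0.97, "ty": -0.01, "tz": 0, "ax": 0, "ay": 0, "az": 0.007}, {"tx": 0.97, "ty": -0.02, "tz": 0, "ax": 0, "ay": 0, "az": 0.007}])

```text
clock: 5.4
eef_pos: [563.4, -154.2, 268.0]
tcp_rot: [3.141, 0.0, 1.613]
contact_force: [0.9, 0.4, -1.3]
opening: 0.328
grasp_force: 58.5
```

step_arm(moves=[{"tx": 0.97, "ty": -0.03, "tz": 0, "ax": 0, "ay": 0, "az": 0.007}, {"tx": 0.97, "ty": -0.04, "tz": 0, "ax": 0, "ay": 0, "az": 0.007}, {"tx": 0.97, "ty": -0.05, "tz": 0, "ax": 0, "ay": 0, "az": 0.007}, {"tx": 0.97, "ty": -0.06, "tz": 0, "ax": 0, "ay": 0, "az": 0.007}, {"tx": 0.97, "ty": -0.07, "tz": 0, "ax": 0, "ay": 0, "az": 0.007}])

```text
clock: 6.02
eef_pos: [554.7, -33.1, 268.0]
tcp_rot: [3.141, -0.0, 1.558]
contact_force: [1.1, -0.1, -1.9]
opening: 0.329
grasp_force: 58.5
```

step_arm(moves=[{"tx": 0.97, "ty": -0.08, "tz": 0, "ax": 0, "ay": 0, "az": 0.007}, {"tx": 0.97, "ty": -0.09, "tz": 0, "ax": 0, "ay": 0, "az": 0.007}, {"tx": 0.97, "ty": -0.1, "tz": 0, "ax": 0, "ay": 0, "az": 0.007}, {"tx": 0.97, "ty": -0.11, "tz": 0, "ax": 0, "ay": 0, "az": 0.007}, {"tx": 0.97, "ty": -0.13, "tz": 0, "ax": 0, "ay": 0, "az": 0.007}])

```text
clock: 6.65
eef_pos: [546.2, 88.5, 268.0]
tcp_rot: [3.141, -0.0, 1.503]
contact_force: [0.5, -0.2, -1.4]
opening: 0.328
grasp_force: 58.5
```

step_arm(moves=[{"tx": 0.96, "ty": -0.14, "tz": 0, "ax": 0, "ay": 0, "az": 0.007}, {"tx": 0.96, "ty": -0.15, "tz": 0, "ax": 0, "ay": 0, "az": 0.007}, {"tx": 0.96, "ty": -0.16, "tz": 0, "ax": 0, "ay": 0, "az": 0.007}, {"tx": 0.96, "ty": -0.17, "tz": 0, "ax": 0, "ay": 0, "az": 0.007}, {"tx": 0.96, "ty": -0.18, "tz": 0, "ax": 0, "ay": 0, "az": 0.007}])

```text
clock: 7.28
eef_pos: [537.0, 209.8, 268.0]
tcp_rot: [3.141, -0.0, 1.448]
contact_force: [-0.9, -1.1, -1.5]
opening: 0.33
grasp_force: 58.5
```

```bash
python3 - <<'E'
from h import *
s=r.sense(); print(s['clock'],s['opening'],s['grasp_force'],s['eef_pos'],s['tcp_rot'],s['contact_force'])
a=g2w(42,2)
plan([(*a,265,1.411),(*a,130,1.411)])
E
```

```text
7.275 0.3302361759059679 58.52650956949219 [537.00143844 209.78223359 268.04486085] [ 3.14114170e+00 -2.60224408e-04  1.44790287e+00] [-0.87579512 -1.10571638 -1.48141614]
-> [528.98 330.38 265.     1.41] 5 rows, ends [529.1 330.3 265. ] 1.409
   0.95 -0.18 0.02 0.005
   0.95 -0.19 0.03 0.005
   0.95 -0.2 0.02 0.005
   0.94 -0.2 0.03 0.005
   0.94 -0.21 0.02 0.005
-> [528.98 330.38 130.     1.41] 6 rows, ends [529.1 330.3 130. ] 1.409
   0 -0 0.9 -0
   0 -0 0.9 -0
   0 -0 0.9 -0
   0 -0 0.9 -0
   0 -0 0.9 -0
   0 -0 0.9 -0
```

step_arm(moves=[{"tx": 0.95, "ty": -0.18, "tz": 0, "ax": 0, "ay": 0, "az": 0.005}, {"tx": 0.95, "ty": -0.19, "tz": 0, "ax": 0, "ay": 0, "az": 0.005}, {"tx": 0.95, "ty": -0.2, "tz": 0, "ax": 0, "ay": 0, "az": 0.005}, {"tx": 0.94, "ty": -0.2, "tz": 0, "ax": 0, "ay": 0, "az": 0.005}, {"tx": 0.94, "ty": -0.21, "tz": 0, "ax": 0, "ay": 0, "az": 0.005}])

```text
clock: 7.9
eef_pos: [529.0, 330.3, 268.0]
tcp_rot: [3.141, -0.0, 1.409]
contact_force: [-0.1, -0.7, -2.2]
opening: 0.33
grasp_force: 58.5
```

step_arm(moves=[{"tx": 0, "ty": 0, "tz": 1, "ax": 0, "ay": 0, "az": 0}, {"tx": 0, "ty": 0, "tz": 1, "ax": 0, "ay": 0, "az": 0}, {"tx": 0, "ty": 0, "tz": 1, "ax": 0, "ay": 0, "az": 0}, {"tx": 0, "ty": 0, "tz": 1, "ax": 0, "ay": 0, "az": 0}, {"tx": 0, "ty": 0, "tz": 0, "ax": 0, "ay": 0, "az": 0}])

```text
clock: 8.52
eef_pos: [528.1, 328.8, 166.1]
tcp_rot: [-3.139, 0.002, 1.409]
contact_force: [0.1, 0.3, -0.5]
opening: 0.328
grasp_force: 58.5
```

```bash
python3 - <<'E'
from h import *
s=r.sense(); print(s['clock'],s['eef_pos'],s['tcp_rot'],s['contact_force'])
im,d=snap('scene'); t,_=snap('top')
a=cv2.resize(im[190:340,100:250],(400,400),interpolation=cv2.INTER_CUBIC)
b=cv2.resize(t[130:230,130:230],(400,400),interpolation=cv2.INTER_CUBIC)
save('s3',np.hstack([a,b]))
P=cloud('scene'); m=(im[...,0].astype(int)-im[...,2]>50)&(P[...,2]>110)&(P[...,2]<195)&(P[...,1]>220)&(P[...,1]<450)&(P[...,0]>430)
q=P[m]; print(len(q),cv2.minAreaRect(q[:,:2].astype(np.float32)),q.min(0),q.max(0))
E
```

```text
8.525 [528.09671192 328.81606383 166.08398467] [-3.13898865e+00  2.23834364e-03  1.40901886e+00] [ 0.13940296  0.32832026 -0.48050734]
533 ((695.291748046875, 382.7229919433594), (429.1353454589844, 93.83930969238281), 17.808908462524414) [500.02723791 277.6308379  115.19851758] [904.61200662 445.2098774  190.60154119]
```

View pics/s3.png

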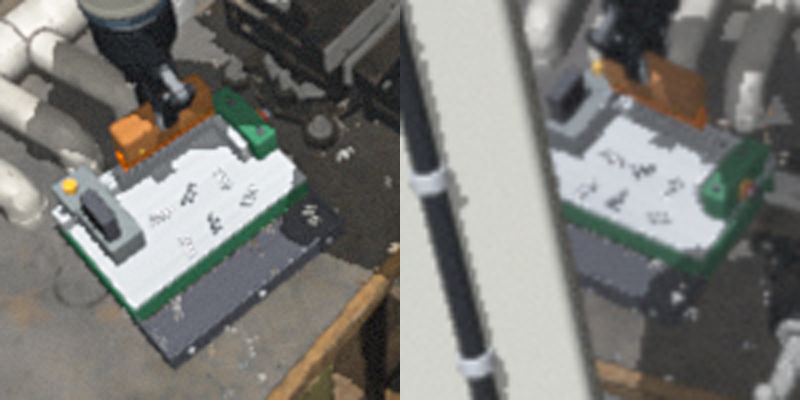

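```bash
python3 - <<'E'
from h import *
im,d,K,T=load('scene');P=cloud('scene'); m=(im[...,0].astype(int)-im[...,2]>50)&(P[...,2]>110)&(P[...,2]<185)&(P[...,1]>220)&(P[...,1]<450)&(P[...,0]>430)&(P[...,0]<600)
q=P[m]; g=np.array([w2g(p) for p in q]); print(len(q))
for z in range(110,190,8):
    k=(q[:,2]>z)&(q[:,2]<z+8)
    if k.sum()>2: print(z,k.sum(),g[k].min(0).round(1),g[k].max(0).round(1))
print(w2g(r.sense()['eef_pos']))
E
```

```text
484
110 10 [ 36.6 -24.9] [40.9 48.6]
118 45 [ 33.3 -52.8] [47.1 50.1]
126 7 [34.9  5.6] [44.5 50.1]
134 24 [ 25.6 -49.6] [49.1 50.6]
142 56 [ 23.3 -49.6] [50.5 48.4]
150 56 [ 22.1 -46.4] [45.5 48.2]
158 52 [ 21.1 -47. ] [52.6 48.9]
166 76 [ 22.5 -50.2] [54.8 48.4]
174 156 [ 14.2 -51.4] [55.4 48.1]
[42.72960176  1.46526021]
```

```bash
python3 - <<'E'
from h import *
s=r.sense(); print(s['clock'],s['eef_pos'],w2g(s['eef_pos']))
a=g2w(43,3.5)
plan([(*a,104,1.411)])
E
```

```text
8.625 [529.61727129 329.73894133 168.30789406] [42.72960176  1.46526021]
-> [530.21 331.7  104.     1.41] 3 rows, ends [530.2 331.7 104.1] 1.409
   0.03 0 0.86 -0
   0.03 0.01 0.86 -0
   0.02 0 0.85 -0
```

step_arm(moves=[{"tx": 0.03, "ty": 0, "tz": 0.9, "ax": 0, "ay": 0, "az": 0}, {"tx": 0.03, "ty": 0, "tz": 0.86, "ax": 0, "ay": 0, "az": 0}, {"tx": 0.02, "ty": 0, "tz": 0.6, "ax": 0, "ay": 0, "az": 0}, {"tx": 0, "ty": 0, "tz": 0.2, "ax": 0, "ay": 0, "az": 0}, {"tx": 0, "ty": 0, "tz": 0, "ax": 0, "ay": 0, "az": 0}])

```text
clock: 9.25
eef_pos: [529.9, 331.7, 103.7]
tcp_rot: [3.141, -0.0, 1.409]
contact_force: [0.1, -0.4, -1.1]
opening: 0.334
grasp_force: 58.5
```

```bash
python3 - <<'E'
from h import *
s=r.sense(); print(s['clock'],s['eef_pos'],s['tcp_rot'],w2g(s['eef_pos']),s['contact_force'],s['grasp_force'])
E
```

```text
9.25 [529.92370811 331.67290382 103.66980663] [ 3.14130093e+00 -2.70184319e-04  1.40900667e+00] [42.72400911  3.4233417 ] [ 0.09894764 -0.42715193 -1.12394201] 58.526179804466665
```

step_arm(moves=[{"tx": 0, "ty": 0, "tz": 0.15, "ax": 0, "ay": 0, "az": 0}, {"tx": 0, "ty": 0, "tz": 0.11, "ax": 0, "ay": 0, "az": 0}, {"tx": 0, "ty": -0.2, "tz": 0, "ax": 0, "ay": 0, "az": 0}])

```text
clock: 9.62
eef_pos: [524.7, 332.3, 96.7]
tcp_rot: [-3.142, 0.0, 1.409]
contact_force: [-0.0, -0.0, -1.4]
opening: 0.329
grasp_force: 58.5
```

step_arm(moves=[{"tx": 0, "ty": -0.4, "tz": 0, "ax": 0, "ay": 0, "az": 0}, {"tx": 0, "ty": -0.5, "tz": 0, "ax": 0, "ay": 0, "az": 0}, {"tx": 0, "ty": -0.5, "tz": 0, "ax": 0, "ay": 0, "az": 0}, {"tx": 0, "ty": -0.5, "tz": 0, "ax": 0, "ay": 0, "az": 0}, {"tx": 0, "ty": -0.5, "tz": 0, "ax": 0, "ay": 0, "az": 0}])

```text
clock: 10.25
eef_pos: [464.6, 342.2, 96.8]
tcp_rot: [3.141, -0.0, 1.409]
contact_force: [0.2, 0.1, -1.1]
opening: 0.331
grasp_force: 58.5
```

```bash
python3 - <<'E'
from h import *
s=r.sense(); print(s['clock'],s['eef_pos'],w2g(s['eef_pos']),s['contact_force'])
im,d=snap('scene'); t,_=snap('top')
a=cv2.resize(im[190:340,100:250],(400,400),interpolation=cv2.INTER_CUBIC)
b=cv2.resize(t[130:230,130:230],(400,400),interpolation=cv2.INTER_CUBIC)
save('s4',np.hstack([a,b]))
E
```

```text
10.25 [464.61578369 342.19567649  96.82033932] [-23.42622497   3.40696859] [ 0.17165095  0.14267604 -1.08487872]
```

View pics/s4.png

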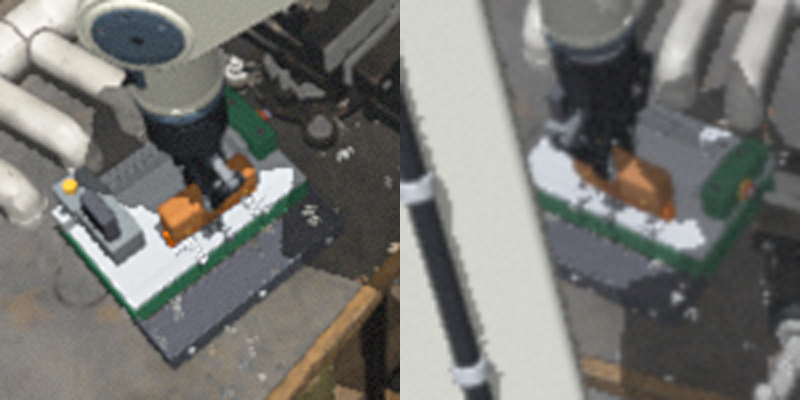

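step_arm(moves=[{"tx": 0, "ty": -0.35, "tz": 0, "ax": 0, "ay": 0, "az": 0}, {"tx": 0, "ty": -0.35, "tz": 0, "ax": 0, "ay": 0, "az": 0}, {"tx": 0, "ty": -0.35, "tz": 0, "ax": 0, "ay": 0, "az": 0}, {"tx": 0, "ty": -0.35, "tz": 0, "ax": 0, "ay": 0, "az": 0}, {"tx": 0, "ty": -0.2, "tz": 0, "ax": 0, "ay": 0, "az": 0}])

```text
clock: 10.98
eef_pos: [425.4, 348.5, 96.7]
tcp_rot: [-3.141, 0.0, 1.409]
contact_force: [-0.1, 0.7, -1.2]
opening: 0.331
grasp_force: 58.6
```

step_arm(moves=[{"tx": 0, "ty": 0, "tz": -1, "ax": 0, "ay": 0, "az": 0}, {"tx": 0, "ty": 0, "tz": -1, "ax": 0, "ay": 0, "az": 0}, {"tx": 0, "ty": 0, "tz": -1, "ax": 0, "ay": 0, "az": 0}, {"tx": 0, "ty": 0.5, "tz": -1, "ax": 0, "ay": 0, "az": 0}, {"tx": 0, "ty": 0.5, "tz": -1, "ax": 0, "ay": 0, "az": 0}])

```text
clock: 11.6
eef_pos: [450.8, 344.4, 222.6]
tcp_rot: [3.141, -0.0, 1.409]
contact_force: [0.2, -0.3, -2.2]
opening: 0.327
grasp_force: 58.6
```

```bash
python3 - <<'E'
from h import *
s=r.sense(); print(s['clock'],s['eef_pos'],w2g(s['eef_pos']),s['contact_force'],s['grasp_force'])
im,d=snap('scene'); t,_=snap('top')
a=cv2.resize(im[210:330,115:235],(500,500),interpolation=cv2.INTER_CUBIC)
b=cv2.resize(t[140:215,150:195],(300,500),interpolation=cv2.INTER_CUBIC)
save('s5',np.hstack([a,b]))
plan([(*g2w(-20,192),200,1.411),(*g2w(-20,192),62,1.411)])
E
```

```text
11.6 [450.7643852  344.40255506 222.64824832] [-37.45229941   3.37887935] [ 0.17043806 -0.32624776 -2.17036735] 58.560847104527056
-> [498.04 527.83 200.     1.41] 8 rows, ends [497.9 527.8 199.9] 1.408
   0.94 0.08 0.12 -0
   0.94 0.07 0.12 -0
   0.94 0.08 0.12 -0
   0.93 0.07 0.12 -0
   0.94 0.08 0.12 -0
   0.93 0.07 0.13 -0
   0.94 0.08 0.12 -0
   0.93 0.07 0.13 -0
-> [498.04 527.83  62.     1.41] 6 rows, ends [497.9 527.8  61.9] 1.408
   0 0 0.92 -0
   0 0 0.92 -0
   0 0 0.92 -0
   0 0 0.92 -0
   0 0 0.92 -0
   0 0 0.92 -0
```

View pics/s5.png

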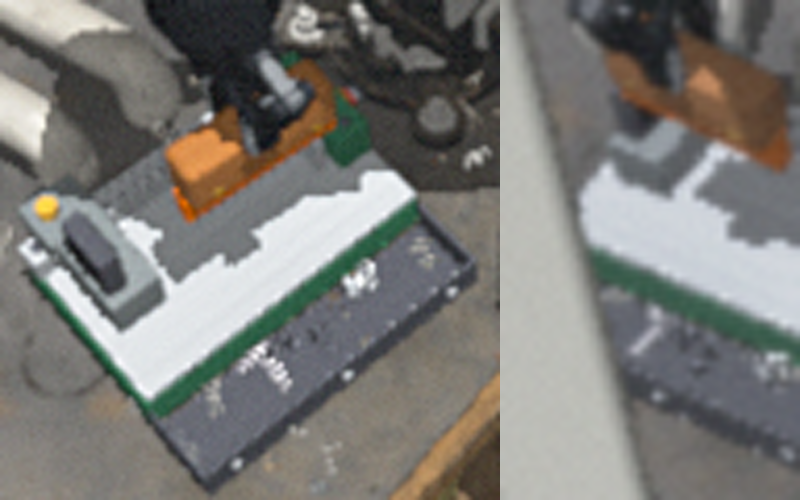

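step_arm(moves=[{"tx": 0.94, "ty": 0.08, "tz": 0, "ax": 0, "ay": 0, "az": 0}, {"tx": 0.94, "ty": 0.08, "tz": 0, "ax": 0, "ay": 0, "az": 0}, {"tx": 0.94, "ty": 0.08, "tz": 0, "ax": 0, "ay": 0, "az": 0}, {"tx": 0.94, "ty": 0.07, "tz": 0, "ax": 0, "ay": 0, "az": 0}, {"tx": 0.94, "ty": 0.07, "tz": 0.2, "ax": 0, "ay": 0, "az": 0}])

```text
clock: 12.32
eef_pos: [478.3, 459.4, 215.4]
tcp_rot: [-3.141, 0.001, 1.409]
contact_force: [0.4, 0.3, -1.7]
opening: 0.328
grasp_force: 58.6
```

step_arm(moves=[{"tx": 0.94, "ty": 0.08, "tz": 0.4, "ax": 0, "ay": 0, "az": 0}, {"tx": 0.93, "ty": 0.07, "tz": 0.4, "ax": 0, "ay": 0, "az": 0}, {"tx": 0.93, "ty": 0.07, "tz": 1, "ax": 0, "ay": 0, "az": 0}, {"tx": 0, "ty": 0, "tz": 1, "ax": 0, "ay": 0, "az": 0}, {"tx": 0, "ty": 0, "tz": 1, "ax": 0, "ay": 0, "az": 0}])

```text
clock: 12.95
eef_pos: [494.5, 526.8, 119.0]
tcp_rot: [-3.14, 0.002, 1.409]
contact_force: [-0.3, 0.6, -1.2]
opening: 0.335
grasp_force: 58.5
```

```bash
python3 - <<'E'
from h import *
s=r.sense(); print(s['clock'],s['eef_pos'],w2g(s['eef_pos']),s['contact_force'],s['grasp_force'])
im,d=snap('scene'); t,_=snap('top')
for n in ('scene','top'):
    P=cloud(n); c,sn=np.cos(GY),np.sin(GY); dx=P[...,0]-G0[0]; dy=P[...,1]-G0[1]
    gx=c*dx+sn*dy; gy=-sn*dx+c*dy; z=P[...,2]
    for nm,m in dict(bed=(gx>-48)&(gx<56)&(gy>-55)&(gy<60)&(z>51)&(z<70)).items():
        print(n,nm,m.sum(),[(int(a),int(b),int(e)) for a,b,e in zip(gx[m],gy[m],z[m])][:15])
a=cv2.resize(im[225:330,125:235],(600,573),interpolation=cv2.INTER_CUBIC)
b=cv2.resize(t[140:215,150:180],(200,573),interpolation=cv2.INTER_CUBIC)
save('s6',np.hstack([a,b]))
E
```

```text
12.95 [494.47140358 526.81360859 119.04326728] [-23.3649403  190.42337197] [-0.33997145  0.59982937 -1.21400269] 58.5407422715798
scene bed 4 [(-12, -42, 51), (-16, -14, 51), (-46, -47, 51), (-11, 32, 51)]
top bed 21 [(53, 36, 53), (43, 20, 53), (21, 53, 51), (32, 32, 52), (34, 19, 51), (31, 7, 54), (26, 9, 51), (17, 17, 51), (2, 31, 53), (-14, 44, 51), (16, -14, 51), (18, -23, 54), (10, -14, 52), (7, -20, 51), (5, -26, 51)]
```

View pics/s6.png

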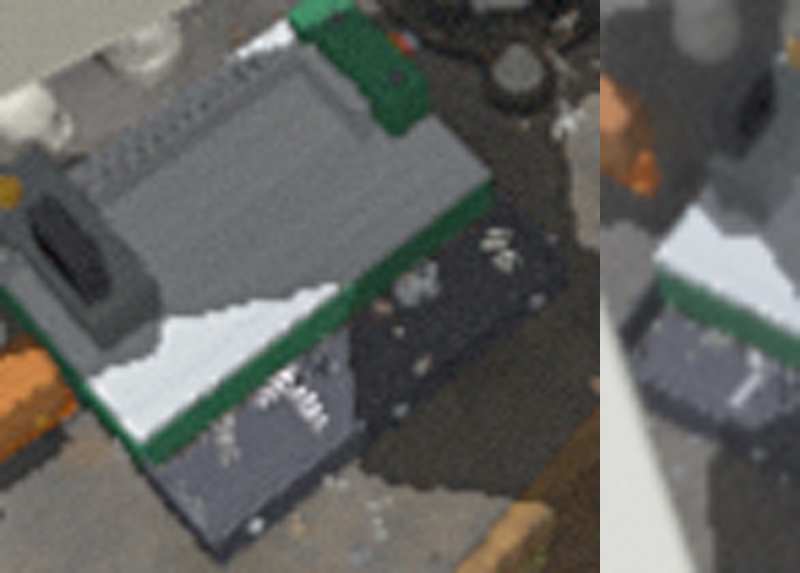

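step_arm(moves=[{"tx": 0, "ty": 0, "tz": 0.9, "ax": 0, "ay": 0, "az": 0}, {"tx": 0, "ty": 0, "tz": 0.9, "ax": 0, "ay": 0, "az": 0}, {"tx": 0, "ty": 0, "tz": 0.6, "ax": 0, "ay": 0, "az": 0}, {"tx": 0, "ty": 0, "tz": 0.35, "ax": 0, "ay": 0, "az": 0}, {"tx": 0, "ty": 0, "tz": 0, "ax": 0, "ay": 0, "az": 0}])

```text
clock: 13.68
eef_pos: [495.8, 527.1, 52.7]
tcp_rot: [-3.142, 0.0, 1.409]
contact_force: [-0.4, 0.7, -1.8]
opening: 0.333
grasp_force: 58.5
```

```bash
python3 - <<'E'
from h import *
s=r.sense(); print(s['clock'],s['eef_pos'],w2g(s['eef_pos']),s['contact_force'],s['grasp_force'])
E
```

```text
13.675 [495.7960584  527.05819511  52.66017832] [-22.09617201 190.87587609] [-0.40970182  0.74471871 -1.75892703] 58.53941985173151
```

step_arm(moves=[{"tx": 0, "ty": 0, "tz": 0.05, "ax": 0, "ay": 0, "az": 0}, {"tx": 0, "ty": 0, "tz": 0, "ax": 0, "ay": 0, "az": 0}])

```text
clock: 13.92
eef_pos: [495.9, 527.2, 52.2]
tcp_rot: [3.141, -0.001, 1.409]
contact_force: [0.2, -1.0, -1.1]
opening: 0.329
grasp_force: 58.5
```

step_arm(moves=[{"tx": 0, "ty": 0, "tz": 0, "ax": 0, "ay": 0, "az": 0}, {"tx": 0, "ty": 0, "tz": 0, "ax": 0, "ay": 0, "az": 0}, {"tx": 0, "ty": 0, "tz": 0, "ax": 0, "ay": 0, "az": 0}, {"tx": 0, "ty": 0, "tz": 0, "ax": 0, "ay": 0, "az": 0}], gripper=1)

```text
clock: 14.42
eef_pos: [495.7, 527.1, 51.8]
tcp_rot: [3.142, -0.0, 1.409]
contact_force: [-0.4, -0.1, 0.2]
opening: 0.997
grasp_force: 0.0
```

step_arm(moves=[{"tx": 0, "ty": 0, "tz": -0.5, "ax": 0, "ay": 0, "az": 0}, {"tx": 0, "ty": 0, "tz": -1, "ax": 0, "ay": 0, "az": 0}, {"tx": 0, "ty": 0, "tz": -1, "ax": 0, "ay": 0, "az": 0}, {"tx": 0, "ty": 0, "tz": -1, "ax": 0, "ay": 0, "az": 0}, {"tx": 0, "ty": 0, "tz": -1, "ax": 0, "ay": 0, "az": 0}])

```text
clock: 15.05
eef_pos: [495.8, 527.2, 166.1]
tcp_rot: [3.141, -0.001, 1.409]
contact_force: [0.5, 0.6, 0.1]
opening: 0.997
grasp_force: 0.0
```

```bash
python3 - <<'E'
from h import *
s=r.sense(); print(s['clock'],s['opening'],s['eef_pos'],s['contact_force'])
im,d=snap('scene'); P=cloud('scene'); H=cv2.cvtColor(im,cv2.COLOR_RGB2HSV)
pk=(H[...,0]>155)&(H[...,1]>90)&(P[...,0]>350)&(P[...,0]<650)&(P[...,1]>-350)&(P[...,1]<0)
n,l,st,ce=cv2.connectedComponentsWithStats(pk.astype(np.uint8))
for i in range(1,n):
    if st[i,4]>40:
        q=P[l==i]; t=q[(q[:,2]>72)&(q[:,2]<90)]; print(st[i],ce[i],t.mean(0) if len(t) else '',q.min(0),q.max(0))
m=(P[...,0]>425)&(P[...,0]<505)&(P[...,1]>-285)&(P[...,1]<-195)&(H[...,1]<60)
for z0,z1 in((44,70),(70,90),(10,44)):
    q=P[m&(P[...,2]>z0)&(P[...,2]<z1)]; print(len(q),q.min(0),q.max(0),cv2.minEnclosingCircle(q[:,:2].astype(np.float32)))
rgb=im.astype(int); o=(rgb[...,0]-rgb[...,2]>50)&(P[...,1]>450)&(P[...,1]<620)&(P[...,0]>400)&(P[...,0]<600)&(P[...,2]>30)
q=P[o]; print('scr',len(q),cv2.minAreaRect(q[:,:2].astype(np.float32)),q[:,2].max())
E
```

```text
15.05 0.9970680100038211 [495.83597005 527.15296417 166.12710952] [0.46075618 0.56874851 0.12889715]
[260 138  19  46 590] [269.8440678  163.03728814] [ 497.66874914 -130.07903848   79.13877257] [ 461.33343138 -238.90653446   -4.90605435] [585.8537079  -88.73151706  84.15842974]
16 [ 463.27717816 -233.53676671   44.11828874] [ 485.36316154 -218.43614853   61.58022401] ((474.8633728027344, -227.55783081054688), 12.082819938659668)Traceback (most recent call last):
  File "<stdin>", line 11, in <module>
    return umr_minimum(a, axis, None, out, keepdims, initial, where)
ValueError: zero-size array to reduction operation minimum which has no identity
```

```bash
python3 - <<'E'
from h import *
im,d,K,T=load('scene')
def ray(u,v,z):
    dc=np.array([(u-K[0,2])/K[0,0],-(v-K[1,2])/K[1,1],-1]); w=T[:3,:3]@dc; o=T[:3,3]; return o+w*(z-o[2])/w[2]
e=lambda x,y,z: ray(257+(x+.5)*60/320-.5,105+(y+.5)*90/480-.5,z).round(1)
print(e(540-464,170,80),e(535-464,300,80),e(685-464,211,80))
for y in (1.411,1.0,0.6): plan([(495.8,480,245,1.411),(464,-240,245,y)]) if y==1.0 else 0
E
```

```text
[ 557.6 -213.    80. ] [ 494.  -120.9   80. ] [ 465. -240.   80.]
-> [495.8  480.   245.     1.41] 3 rows, ends [495.8 480.1 245. ] 1.409
   -0.64 0.09 -1 -0
   -0.64 0.09 -1 -0
   -0.64 0.08 -1 -0
-> [ 464. -240.  245.    1.] 29 rows, ends [ 463.9 -240.   245. ] 0.999
   -0.99 0.12 0 0.009
   -0.99 0.13 0 0.009
   -0.98 0.14 0 0.009
   -0.98 0.16 0 0.009
   -0.98 0.17 0 0.009
   -0.98 0.19 0 0.009
   -0.97 0.2 0 0.009
   -0.97 0.21 0 0.009
   -0.97 0.23 0 0.009
   -0.96 0.24 0 0.009
   -0.96 0.25 0 0.009
   -0.96 0.27 0 0.009
   -0.95 0.28 0 0.009
   -0.95 0.3 0 0.009
   -0.95 0.31 0 0.009
   -0.94 0.32 0 0.009
   -0.94 0.34 0 0.009
   -0.93 0.35 0 0.009
   -0.93 0.36 0 0.009
   -0.92 0.37 0 0.009
   -0.91 0.39 0 0.009
   -0.91 0.4 0 0.009
   -0.9 0.41 0 0.009
   -0.9 0.43 0 0.009
   -0.89 0.44 0 0.009
   -0.89 0.45 0 0.009
   -0.88 0.46 0 0.009
   -0.87 0.48 0 0.009
   -0.87 0.48 0 0.009
```

step_arm(moves=[{"tx": -0.98, "ty": 0.12, "tz": -0.8, "ax": 0, "ay": 0, "az": 0}, {"tx": -0.98, "ty": 0.12, "tz": -0.8, "ax": 0, "ay": 0, "az": 0}, {"tx": -0.98, "ty": 0.12, "tz": -0.8, "ax": 0, "ay": 0, "az": 0}, {"tx": -0.98, "ty": 0.12, "tz": -0.8, "ax": 0, "ay": 0, "az": 0}, {"tx": -0.98, "ty": 0.12, "tz": 0, "ax": 0, "ay": 0, "az": 0}])

```text
clock: 15.72
eef_pos: [491.6, 403.6, 246.8]
tcp_rot: [3.139, -0.003, 1.409]
contact_force: [0.2, -0.4, -0.7]
opening: 1.002
grasp_force: 0.0
```

step_arm(moves=[{"tx": -0.98, "ty": 0.12, "tz": 0, "ax": 0, "ay": 0, "az": 0}, {"tx": -0.98, "ty": 0.12, "tz": 0, "ax": 0, "ay": 0, "az": 0}, {"tx": -0.98, "ty": 0.12, "tz": 0, "ax": 0, "ay": 0, "az": 0}, {"tx": -0.98, "ty": 0.12, "tz": 0, "ax": 0, "ay": 0, "az": 0}, {"tx": -0.98, "ty": 0.12, "tz": 0, "ax": 0, "ay": 0, "az": 0}])

```text
clock: 16.35
eef_pos: [485.8, 278.8, 244.2]
tcp_rot: [-3.142, 0.0, 1.409]
contact_force: [-0.4, -0.3, -0.1]
opening: 1.0
grasp_force: 0.0
```

step_arm(moves=[{"tx": -0.98, "ty": 0.12, "tz": 0, "ax": 0, "ay": 0, "az": 0}, {"tx": -0.98, "ty": 0.12, "tz": 0, "ax": 0, "ay": 0, "az": 0}, {"tx": -0.98, "ty": 0.12, "tz": 0, "ax": 0, "ay": 0, "az": 0}, {"tx": -0.98, "ty": 0.12, "tz": 0, "ax": 0, "ay": 0, "az": 0}, {"tx": -0.98, "ty": 0.12, "tz": 0, "ax": 0, "ay": 0, "az": 0}])

```text
clock: 16.98
eef_pos: [480.7, 155.5, 244.2]
tcp_rot: [3.141, 0.0, 1.409]
contact_force: [0.0, 0.8, -0.4]
opening: 0.999
grasp_force: 0.0
```

step_arm(moves=[{"tx": -0.98, "ty": 0.12, "tz": 0, "ax": 0, "ay": 0, "az": 0}, {"tx": -0.98, "ty": 0.12, "tz": 0, "ax": 0, "ay": 0, "az": 0}, {"tx": -0.98, "ty": 0.12, "tz": 0, "ax": 0, "ay": 0, "az": 0}, {"tx": -0.98, "ty": 0.12, "tz": 0, "ax": 0, "ay": 0, "az": 0}, {"tx": -0.98, "ty": 0.12, "tz": 0, "ax": 0, "ay": 0, "az": 0}])

```text
clock: 17.6
eef_pos: [475.6, 32.3, 244.2]
tcp_rot: [3.141, -0.0, 1.409]
contact_force: [0.4, -0.4, -0.7]
opening: 0.993
grasp_force: 0.0
```

step_arm(moves=[{"tx": -0.98, "ty": 0.12, "tz": 0, "ax": 0, "ay": 0, "az": 0}, {"tx": -0.98, "ty": 0.12, "tz": 0, "ax": 0, "ay": 0, "az": 0}, {"tx": -0.98, "ty": 0.12, "tz": 0, "ax": 0, "ay": 0, "az": 0}, {"tx": -0.98, "ty": 0.12, "tz": 0, "ax": 0, "ay": 0, "az": 0}, {"tx": -0.98, "ty": 0.12, "tz": 0, "ax": 0, "ay": 0, "az": 0}])

```text
clock: 18.23
eef_pos: [470.5, -91.0, 244.3]
tcp_rot: [3.141, -0.0, 1.409]
contact_force: [0.1, 0.0, 0.0]
opening: 0.998
grasp_force: 0.0
```

step_arm(moves=[{"tx": -0.98, "ty": 0.12, "tz": 0, "ax": 0, "ay": 0, "az": 0}, {"tx": -0.98, "ty": 0.12, "tz": 0, "ax": 0, "ay": 0, "az": 0}, {"tx": -0.98, "ty": 0.12, "tz": 0, "ax": 0, "ay": 0, "az": 0}, {"tx": -0.98, "ty": 0.12, "tz": 0, "ax": 0, "ay": 0, "az": 0}, {"tx": 0, "ty": 0, "tz": 0, "ax": 0, "ay": 0, "az": 0}])

```text
clock: 18.85
eef_pos: [466.5, -189.7, 244.2]
tcp_rot: [3.142, 0.0, 1.407]
contact_force: [-0.3, -0.1, 0.8]
opening: 1.002
grasp_force: 0.0
```

```bash
python3 - <<'E'
from h import *
s=r.sense(); print(s['clock'],s['opening'],s['eef_pos'],s['tcp_rot'],s['contact_force'])
plan([(464,-240,160,1.411),(464,-240,69,1.411)])
im,d=snap('scene'); P=cloud('scene'); H=cv2.cvtColor(im,cv2.COLOR_RGB2HSV)
m=(P[...,0]>425)&(P[...,0]<505)&(P[...,1]>-285)&(P[...,1]<-195)&(H[...,1]<60)
for z0,z1 in((44,70),(70,90),(10,44)):
    q=P[m&(P[...,2]>z0)&(P[...,2]<z1)]
    if len(q)>3: print(len(q),q.min(0),q.max(0))
E
```

```text
18.85 1.0023232405172773 [ 466.51582    -189.74170175  244.19134053] [3.14153665e+00 1.66449431e-04 1.40676583e+00] [-0.3189543  -0.06292096  0.75375473]
-> [ 464.   -240.    160.      1.41] 4 rows, ends [ 463.9 -240.   159.9] 1.413
   -0.5 0.06 0.84 -0.001
   -0.5 0.06 0.84 -0.001
   -0.5 0.05 0.84 -0.001
   -0.5 0.05 0.85 -0.001
-> [ 464.   -240.     69.      1.41] 4 rows, ends [ 463.9 -240.    68.9] 1.413
   -0 0 0.91 0
   -0 0 0.91 0
   -0 0 0.91 0
   -0 0 0.91 0
56 [ 442.66284461 -260.85425516   44.09604148] [ 482.03538689 -212.24757099   69.53333092]
71 [ 448.19736154 -256.46086184   70.01529652] [ 480.69568082 -224.87037537   84.28493808]
195 [ 434.02733308 -268.30910493   10.12124111] [ 494.05235133 -207.27708891   43.90946768]
```

step_arm(moves=[{"tx": -0.5, "ty": 0.06, "tz": 0.84, "ax": 0, "ay": 0, "az": 0}, {"tx": -0.5, "ty": 0.06, "tz": 0.84, "ax": 0, "ay": 0, "az": 0}, {"tx": -0.5, "ty": 0.06, "tz": 0.84, "ax": 0, "ay": 0, "az": 0}, {"tx": -0.5, "ty": 0.06, "tz": 0.8, "ax": 0, "ay": 0, "az": 0}, {"tx": -0.02, "ty": 0, "tz": 0.2, "ax": 0, "ay": 0, "az": 0}])

```text
clock: 19.52
eef_pos: [464.1, -238.4, 155.2]
tcp_rot: [-3.14, -0.001, 1.409]
contact_force: [-0.2, -0.6, 0.2]
opening: 1.005
grasp_force: 0.0
```

step_arm(moves=[{"tx": 0, "ty": 0, "tz": 0.9, "ax": 0, "ay": 0, "az": 0}, {"tx": 0, "ty": 0, "tz": 0.9, "ax": 0, "ay": 0, "az": 0}, {"tx": 0, "ty": 0, "tz": 0.9, "ax": 0, "ay": 0, "az": 0}, {"tx": 0, "ty": 0, "tz": 0.7, "ax": 0, "ay": 0, "az": 0}, {"tx": 0, "ty": 0, "tz": 0, "ax": 0, "ay": 0, "az": 0}])

```text
clock: 20.15
eef_pos: [464.4, -238.2, 70.5]
tcp_rot: [-3.14, -0.001, 1.409]
contact_force: [0.4, -0.5, 0.9]
opening: 1.001
grasp_force: 0.0
```

step_arm(moves=[{"tx": 0, "ty": 0, "tz": 0, "ax": 0, "ay": 0, "az": 0}, {"tx": 0, "ty": 0, "tz": 0, "ax": 0, "ay": 0, "az": 0}, {"tx": 0, "ty": 0, "tz": 0, "ax": 0, "ay": 0, "az": 0}, {"tx": 0, "ty": 0, "tz": 0, "ax": 0, "ay": 0, "az": 0}, {"tx": 0, "ty": 0, "tz": 0, "ax": 0, "ay": 0, "az": 0}], gripper=0, newtons=60)

```text
clock: 20.78
eef_pos: [465.7, -239.4, 72.1]
tcp_rot: [3.14, 0.0, 1.409]
contact_force: [-0.2, 0.7, 4.5]
opening: 0.328
grasp_force: 58.7
```

```bash
python3 - <<'E'
from h import *
s=r.sense(); print(s['clock'],s['opening'],s['grasp_force'],s['eef_pos'],s['tcp_rot'],s['contact_force'])
b=g2w(22,-26); print(b)
p=s['eef_pos']
plan([(p[0],p[1],230,1.411),(*b,280,1.411),(*b,140,1.411)])
E
```

```text
20.775 0.32809861263784484 58.742203591391444 [ 465.74786798 -239.37878466   72.1107121 ] [3.13977977e+00 4.81890121e-04 1.40887949e+00] [-0.16420651  0.68535687  4.52662707]
[504.77672686 305.92709009]
-> [ 465.75 -239.38  230.      1.41] 7 rows, ends [ 465.7 -239.4  230.1] 1.409
   0 0 -0.9 -0
   0 0 -0.9 -0
   0 0 -0.9 -0
   0 0 -0.9 -0
   0 0 -0.91 -0
   0 0 -0.9 -0
   0 0 -0.91 -0
-> [504.78 305.93 280.     1.41] 22 rows, ends [504.7 306.  280.1] 1.409
   0.99 -0.09 -0.09 -0
   0.99 -0.09 -0.09 -0
   0.99 -0.09 -0.09 -0
   0.99 -0.09 -0.09 -0
   0.99 -0.09 -0.09 -0
   0.99 -0.09 -0.09 -0
   0.99 -0.09 -0.09 -0
   0.99 -0.09 -0.09 -0
   0.99 -0.09 -0.09 -0
   0.99 -0.09 -0.09 -0
   0.99 -0.09 -0.09 -0
   0.99 -0.09 -0.09 -0
   0.99 -0.09 -0.09 -0
   0.99 -0.09 -0.09 -0
   0.99 -0.09 -0.09 -0
   0.99 -0.09 -0.09 -0
   0.99 -0.09 -0.09 -0
   0.99 -0.09 -0.09 -0
   0.99 -0.09 -0.09 -0
   0.99 -0.09 -0.1 -0
   0.99 -0.09 -0.09 -0
   0.99 -0.09 -0.1 -0
-> [504.78 305.93 140.     1.41] 6 rows, ends [504.7 306.  140.1] 1.409
   -0 0 0.93 -0
   -0 0 0.93 -0
   -0 0 0.94 -0
   -0 0 0.93 -0
   -0 0 0.94 -0
   -0 0 0.93 -0
```

step_arm(moves=[{"tx": 0, "ty": 0, "tz": -0.5, "ax": 0, "ay": 0, "az": 0}, {"tx": 0, "ty": 0, "tz": -1, "ax": 0, "ay": 0, "az": 0}, {"tx": 0, "ty": 0, "tz": -1, "ax": 0, "ay": 0, "az": 0}, {"tx": 0, "ty": 0, "tz": -1, "ax": 0, "ay": 0, "az": 0}, {"tx": 0, "ty": 0, "tz": -1, "ax": 0, "ay": 0, "az": 0}])

```text
clock: 21.4
eef_pos: [464.4, -238.8, 184.9]
tcp_rot: [-3.141, -0.0, 1.409]
contact_force: [0.6, -0.3, -4.7]
opening: 0.329
grasp_force: 59.7
```

step_arm(moves=[{"tx": 0, "ty": 0, "tz": -1, "ax": 0, "ay": 0, "az": 0}, {"tx": 0, "ty": 0, "tz": -1, "ax": 0, "ay": 0, "az": 0}, {"tx": 0.5, "ty": -0.05, "tz": -1, "ax": 0, "ay": 0, "az": 0}, {"tx": 0.99, "ty": -0.09, "tz": -0.8, "ax": 0, "ay": 0, "az": 0}, {"tx": 0.99, "ty": -0.09, "tz": -0.7, "ax": 0, "ay": 0, "az": 0}])

```text
clock: 22.02
eef_pos: [468.6, -176.2, 297.4]
tcp_rot: [-3.141, -0.0, 1.408]
contact_force: [1.0, -0.3, -3.6]
opening: 0.329
grasp_force: 59.7
```

step_arm(moves=[{"tx": 0.99, "ty": -0.09, "tz": 0, "ax": 0, "ay": 0, "az": 0}, {"tx": 0.99, "ty": -0.09, "tz": 0, "ax": 0, "ay": 0, "az": 0}, {"tx": 0.99, "ty": -0.09, "tz": 0, "ax": 0, "ay": 0, "az": 0}, {"tx": 0.99, "ty": -0.09, "tz": 0, "ax": 0, "ay": 0, "az": 0}, {"tx": 0.99, "ty": -0.09, "tz": 0, "ax": 0, "ay": 0, "az": 0}])

```text
clock: 22.65
eef_pos: [477.3, -52.1, 296.5]
tcp_rot: [-3.141, 0.0, 1.409]
contact_force: [0.6, 0.4, -3.0]
opening: 0.327
grasp_force: 59.7
```

step_arm(moves=[{"tx": 0.99, "ty": -0.09, "tz": 0, "ax": 0, "ay": 0, "az": 0}, {"tx": 0.99, "ty": -0.09, "tz": 0, "ax": 0, "ay": 0, "az": 0}, {"tx": 0.99, "ty": -0.09, "tz": 0, "ax": 0, "ay": 0, "az": 0}, {"tx": 0.99, "ty": -0.09, "tz": 0, "ax": 0, "ay": 0, "az": 0}, {"tx": 0.99, "ty": -0.09, "tz": 0, "ax": 0, "ay": 0, "az": 0}])

```text
clock: 23.28
eef_pos: [486.2, 71.7, 296.6]
tcp_rot: [-3.141, 0.0, 1.409]
contact_force: [0.4, -1.0, -2.9]
opening: 0.325
grasp_force: 59.7
```

step_arm(moves=[{"tx": 0.99, "ty": -0.09, "tz": 0, "ax": 0, "ay": 0, "az": 0}, {"tx": 0.99, "ty": -0.09, "tz": 0, "ax": 0, "ay": 0, "az": 0}, {"tx": 0.99, "ty": -0.09, "tz": 0, "ax": 0, "ay": 0, "az": 0}, {"tx": 0.99, "ty": -0.09, "tz": 0, "ax": 0, "ay": 0, "az": 0}, {"tx": 0.99, "ty": -0.09, "tz": 0, "ax": 0, "ay": 0, "az": 0}])

```text
clock: 23.9
eef_pos: [495.1, 195.5, 296.5]
tcp_rot: [-3.141, 0.0, 1.409]
contact_force: [0.2, 1.0, -3.6]
opening: 0.327
grasp_force: 59.7
```

```bash
python3 - <<'E'
from h import *
s=r.sense(); print(s['clock'],s['opening'],s['grasp_force'],s['eef_pos'],s['tcp_rot'],s['contact_force'])
b=g2w(22,-22)
plan([(*b,297,1.411),(*b,160,1.411)])
E
```

```text
23.9 0.3267242145107407 59.69871902838349 [495.09384391 195.49418021 296.52977189] [-3.14101346e+00  4.09189227e-04  1.40894634e+00] [ 0.23559141  1.04302128 -3.58898211]
-> [505.41 309.88 297.     1.41] 5 rows, ends [505.4 309.8 297. ] 1.409
   0.92 -0.07 -0 -0
   0.92 -0.06 -0 -0
   0.91 -0.07 -0.01 -0
   0.92 -0.06 -0 -0
   0.91 -0.07 -0.01 -0
-> [505.41 309.88 160.     1.41] 6 rows, ends [505.4 309.8 160. ] 1.409
   0 0 0.91 -0
   0 0 0.91 -0
   0 0 0.92 -0
   0 0 0.91 -0
   0 0 0.92 -0
   0 0 0.91 -0
```

step_arm(moves=[{"tx": 0.92, "ty": -0.07, "tz": 0, "ax": 0, "ay": 0, "az": 0}, {"tx": 0.92, "ty": -0.07, "tz": 0, "ax": 0, "ay": 0, "az": 0}, {"tx": 0.91, "ty": -0.07, "tz": 0, "ax": 0, "ay": 0, "az": 0}, {"tx": 0.92, "ty": -0.06, "tz": 0, "ax": 0, "ay": 0, "az": 0}, {"tx": 0.91, "ty": -0.06, "tz": 0, "ax": 0, "ay": 0, "az": 0}])

```text
clock: 24.52
eef_pos: [506.1, 310.7, 296.2]
tcp_rot: [-3.142, 0.0, 1.409]
contact_force: [-0.5, -0.2, -3.8]
opening: 0.329
grasp_force: 59.7
```

step_arm(moves=[{"tx": 0, "ty": 0, "tz": 1, "ax": 0, "ay": 0, "az": 0}, {"tx": 0, "ty": 0, "tz": 1, "ax": 0, "ay": 0, "az": 0}, {"tx": 0, "ty": 0, "tz": 1, "ax": 0, "ay": 0, "az": 0}, {"tx": 0, "ty": 0, "tz": 1, "ax": 0, "ay": 0, "az": 0}, {"tx": 0, "ty": 0, "tz": 1, "ax": 0, "ay": 0, "az": 0}])

```text
clock: 25.15
eef_pos: [506.2, 310.1, 170.4]
tcp_rot: [3.142, -0.0, 1.409]
contact_force: [-0.4, -0.2, -4.1]
opening: 0.332
grasp_force: 59.7
```

step_arm(moves=[{"tx": 0, "ty": 0, "tz": 0.9, "ax": 0, "ay": 0, "az": 0}, {"tx": 0, "ty": 0, "tz": 0.6, "ax": 0, "ay": 0, "az": 0}, {"tx": 0, "ty": 0, "tz": 0.3, "ax": 0, "ay": 0, "az": 0}, {"tx": 0, "ty": 0, "tz": 0.1, "ax": 0, "ay": 0, "az": 0}, {"tx": 0, "ty": 0, "tz": 0, "ax": 0, "ay": 0, "az": 0}])

```text
clock: 25.78
eef_pos: [506.4, 309.5, 124.2]
tcp_rot: [3.141, -0.001, 1.409]
contact_force: [0.4, 0.5, -4.2]
opening: 0.33
grasp_force: 59.7
```

```bash
python3 - <<'E'
from h import *
s=r.sense(); print(s['clock'],s['opening'],s['grasp_force'],s['eef_pos'],w2g(s['eef_pos']),s['tcp_rot'],s['contact_force'])
E
```

```text
25.775 0.3304184552414874 59.69727407209575 [506.4002184  309.53041341 124.24661361] [ 23.02868013 -22.18404914] [ 3.14096332e+00 -5.38520277e-04  1.40892660e+00] [ 0.36350376  0.46288157 -4.24312444]
```

Lower to about 117 until the weight comes off, then open.

step_arm(moves=[{"tx": 0, "ty": 0, "tz": 0.15, "ax": 0, "ay": 0, "az": 0}, {"tx": 0, "ty": 0, "tz": 0.1, "ax": 0, "ay": 0, "az": 0}, {"tx": 0, "ty": 0, "tz": 0.04, "ax": 0, "ay": 0, "az": 0}, {"tx": 0, "ty": 0, "tz": 0, "ax": 0, "ay": 0, "az": 0}])

```text
clock: 26.28
eef_pos: [506.6, 309.5, 117.2]
tcp_rot: [3.141, -0.001, 1.409]
contact_force: [0.2, -0.7, 3.2]
opening: 0.332
grasp_force: 60.7
```

step_arm(moves=[{"tx": 0, "ty": 0, "tz": 0, "ax": 0, "ay": 0, "az": 0}, {"tx": 0, "ty": 0, "tz": 0, "ax": 0, "ay": 0, "az": 0}, {"tx": 0, "ty": 0, "tz": 0, "ax": 0, "ay": 0, "az": 0}, {"tx": 0, "ty": 0, "tz": 0, "ax": 0, "ay": 0, "az": 0}], gripper=1)

```text
clock: 26.78
eef_pos: [506.0, 309.3, 116.4]
tcp_rot: [-3.142, 0.0, 1.409]
contact_force: [0.6, 0.4, -0.1]
opening: 1.004
grasp_force: 0.0
```

step_arm(moves=[{"tx": 0, "ty": 0, "tz": -0.6, "ax": 0, "ay": 0, "az": 0}, {"tx": 0, "ty": 0, "tz": -1, "ax": 0, "ay": 0, "az": 0}, {"tx": 0, "ty": 0, "tz": -1, "ax": 0, "ay": 0, "az": 0}, {"tx": 0, "ty": 0, "tz": -1, "ax": 0, "ay": 0, "az": 0}, {"tx": 0, "ty": 0, "tz": 0, "ax": 0, "ay": 0, "az": 0}])

```text
clock: 27.4
eef_pos: [507.3, 310.1, 209.4]
tcp_rot: [3.138, -0.003, 1.409]
contact_force: [0.2, 0.4, -0.9]
opening: 1.004
grasp_force: 0.0
```

```bash
python3 - <<'E'
from h import *
s=r.sense(); print(s['clock'],s['opening'],s['eef_pos'],s['qpos'].round(2),s['contact_force'])
im,d=snap('scene'); P=cloud('scene'); t,_=snap('top')
c,sn=np.cos(GY),np.sin(GY); dx=P[...,0]-G0[0]; dy=P[...,1]-G0[1]; gx=c*dx+sn*dy; gy=-sn*dx+c*dy; z=P[...,2]
for nm,m in dict(grip=(gx>-10)&(gx<60)&(gy>60)&(gy<125)&(z>110)&(z<128),gripb=(gx>0)&(gx<48)&(gy>60)&(gy<125)&(z>90)&(z<110),jaw=(gx>-20)&(gx<65)&(gy>50)&(gy<120)&(z>77)&(z<86),hubtop=(gx>-10)&(gx<60)&(gy>-60)&(gy<20)&(z>105)&(z<130)&(im.max(-1)-im.min(-1)<40)).items():
    a=np.c_[gx[m],gy[m]]; print(nm,m.sum(),np.percentile(a,[2,50,98],axis=0).round(1).tolist())
save('s7',np.hstack([cv2.resize(im[200:330,110:240],(500,500)),cv2.resize(t[140:215,150:195],(300,500))]))
b=g2w(23,93.2); plan([(*b,178,2.98)])
E
```

```text
27.4 1.0043224702265072 [507.34193688 310.08695567 209.44658829] [0.55 0.32 1.72 0.   1.09 0.71] [ 0.16950557  0.43869193 -0.92515957]
grip 114 [[2.6, 85.2], [22.4, 94.0], [44.2, 101.8]]
gripb 37 [[1.7, 86.6], [4.2, 97.9], [36.0, 102.1]]
jaw 194 [[-6.4, 67.6], [16.5, 78.8], [63.8, 105.3]]
hubtop 138 [[6.4, -38.1], [18.2, -22.4], [37.4, -9.5]]
-> [524.75 423.45 178.     2.98] 9 rows, ends [524.7 423.6 178. ] 2.978
   0.51 0 0.13 -0.111
   0.51 0.09 0.13 -0.111
   0.48 0.18 0.13 -0.111
   0.45 0.26 0.13 -0.111
   0.39 0.33 0.13 -0.111
   0.33 0.39 0.13 -0.111
   0.26 0.45 0.12 -0.111
   0.18 0.48 0.13 -0.111
   0.09 0.51 0.12 -0.111
```

View pics/s7.png

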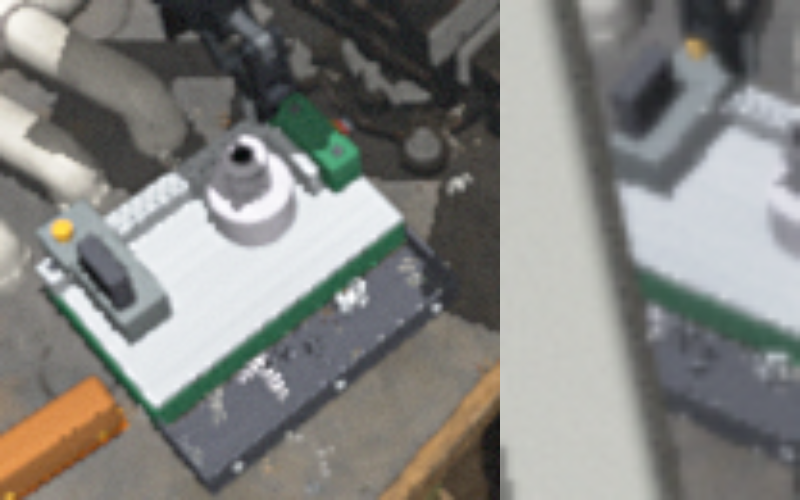

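step_arm(moves=[{"tx": 0.51, "ty": 0, "tz": 0.13, "ax": 0, "ay": 0, "az": -0.111}, {"tx": 0.51, "ty": 0.09, "tz": 0.13, "ax": 0, "ay": 0, "az": -0.111}, {"tx": 0.48, "ty": 0.18, "tz": 0.13, "ax": 0, "ay": 0, "az": -0.111}, {"tx": 0.45, "ty": 0.26, "tz": 0.13, "ax": 0, "ay": 0, "az": -0.111}, {"tx": 0.39, "ty": 0.33, "tz": 0.13, "ax": 0, "ay": 0, "az": -0.111}], gripper=0.5)

```text
clock: 28.12
eef_pos: [516.0, 372.6, 188.7]
tcp_rot: [-3.139, -0.0, 2.287]
contact_force: [0.5, -0.9, -0.9]
opening: 0.5
grasp_force: 0.0
```

step_arm(moves=[{"tx": 0.33, "ty": 0.39, "tz": 0.13, "ax": 0, "ay": 0, "az": -0.111}, {"tx": 0.26, "ty": 0.45, "tz": 0.12, "ax": 0, "ay": 0, "az": -0.111}, {"tx": 0.18, "ty": 0.48, "tz": 0.13, "ax": 0, "ay": 0, "az": -0.111}, {"tx": 0.09, "ty": 0.51, "tz": 0.12, "ax": 0, "ay": 0, "az": -0.111}, {"tx": 0, "ty": 0, "tz": 0, "ax": 0, "ay": 0, "az": 0}])

```text
clock: 28.75
eef_pos: [524.1, 423.6, 176.1]
tcp_rot: [-3.14, -0.002, 2.978]
contact_force: [-0.4, -0.1, -0.1]
opening: 0.504
grasp_force: 0.0
```

```bash
python3 - <<'E'
from h import *
s=r.sense(); print(s['clock'],s['opening'],s['eef_pos'],s['tcp_rot'],w2g(s['eef_pos']),s['contact_force'])
plan([(*g2w(23,93.4),116,2.982)])
E
```

```text
28.75 0.5036425181541865 [524.10793945 423.6233824  176.13178423] [-3.13994634e+00 -1.54705077e-03  2.97774725e+00] [22.33313827 93.27280504] [-0.41280118 -0.09674781 -0.12840181]
-> [524.79 423.64 116.     2.98] 3 rows, ends [524.9 423.7 115.9] 2.982
   -0.01 0 0.8 -0.001
   -0.01 0 0.8 -0.001
   -0.01 0.01 0.81 -0.001
```

step_arm(moves=[{"tx": 0, "ty": 0, "tz": 0.8, "ax": 0, "ay": 0, "az": -0.002}, {"tx": 0, "ty": 0, "tz": 0.8, "ax": 0, "ay": 0, "az": 0}, {"tx": 0, "ty": 0, "tz": 0.6, "ax": 0, "ay": 0, "az": 0}, {"tx": 0, "ty": 0, "tz": 0.2, "ax": 0, "ay": 0, "az": 0}, {"tx": 0, "ty": 0, "tz": 0, "ax": 0, "ay": 0, "az": 0}])

```text
clock: 29.38
eef_pos: [524.7, 423.4, 117.3]
tcp_rot: [-3.141, -0.0, 2.981]
contact_force: [-0.6, 0.9, 1.1]
opening: 0.502
grasp_force: 0.0
```

step_arm(moves=[{"tx": 0, "ty": 0, "tz": 0, "ax": 0, "ay": 0, "az": 0}, {"tx": 0, "ty": 0, "tz": 0, "ax": 0, "ay": 0, "az": 0}, {"tx": 0, "ty": 0, "tz": 0, "ax": 0, "ay": 0, "az": 0}, {"tx": 0, "ty": 0, "tz": 0, "ax": 0, "ay": 0, "az": 0}], gripper=0, newtons=40)

```text
clock: 29.88
eef_pos: [524.8, 423.6, 118.0]
tcp_rot: [3.141, 0.0, 2.981]
contact_force: [0.7, 0.1, 0.5]
opening: 0.003
grasp_force: 0.0
```

```bash
python3 - <<'E'
from h import *
s=r.sense(); print(s['clock'],s['opening'],s['grasp_force'],s['eef_pos'],s['tcp_rot'],w2g(s['eef_pos']),s['contact_force'])
snap('scene');snap('top')
E
```

```text
29.875 0.0027887067865669966 0.0 [524.81622183 423.62315645 117.9512426 ] [3.14137404e+00 1.81044016e-04 2.98135845e+00] [23.03240996 93.38542426] [0.74538027 0.06608242 0.48888167]
```

```bash
python3 - <<'E'
from h import *
im,d,_,_=load('scene'); t=load('top')[0]
save('s8',np.hstack([cv2.resize(im[215:315,110:210],(500,500),interpolation=cv2.INTER_CUBIC),cv2.resize(t[130:200,140:182],(300,500),interpolation=cv2.INTER_CUBIC)]))
for n in('scene','top'):
    P=cloud(n); c,sn=np.cos(GY),np.sin(GY); dx=P[...,0]-G0[0]; dy=P[...,1]-G0[1]; gx=c*dx+sn*dy; gy=-sn*dx+c*dy; z=P[...,2]
    for z0 in (77,88,100,112,124,140):
        m=(gx>-20)&(gx<65)&(gy>20)&(gy<130)&(z>z0)&(z<z0+8); a=np.c_[gx[m],gy[m]]
        if m.sum()>3: print(n,z0,m.sum(),np.percentile(a,[2,50,98],axis=0).round(1).tolist())
E
```

```text
scene 77 165 [[-5.4, 67.9], [14.4, 82.9], [60.2, 105.3]]
scene 88 10 [[1.3, 88.8], [3.6, 97.7], [25.4, 101.3]]
scene 100 15 [[2.4, 86.6], [4.6, 99.9], [31.2, 101.9]]
scene 112 27 [[2.1, 85.3], [9.2, 96.7], [20.9, 101.9]]
scene 124 9 [[10.6, 84.3], [12.9, 94.9], [24.0, 104.8]]
scene 140 19 [[11.0, 81.9], [13.2, 96.9], [22.4, 106.4]]
top 77 74 [[-5.0, 67.0], [23.7, 79.2], [60.5, 105.1]]
top 88 13 [[2.6, 83.2], [17.5, 87.4], [55.1, 96.3]]
top 100 16 [[2.4, 84.3], [18.1, 87.1], [42.3, 96.8]]
top 112 15 [[1.8, 86.0], [20.7, 88.9], [47.9, 98.0]]
top 124 8 [[7.2, 83.4], [13.5, 88.4], [37.1, 95.2]]
top 140 10 [[12.7, 80.2], [17.6, 84.9], [26.9, 98.2]]
```

View pics/s8.png

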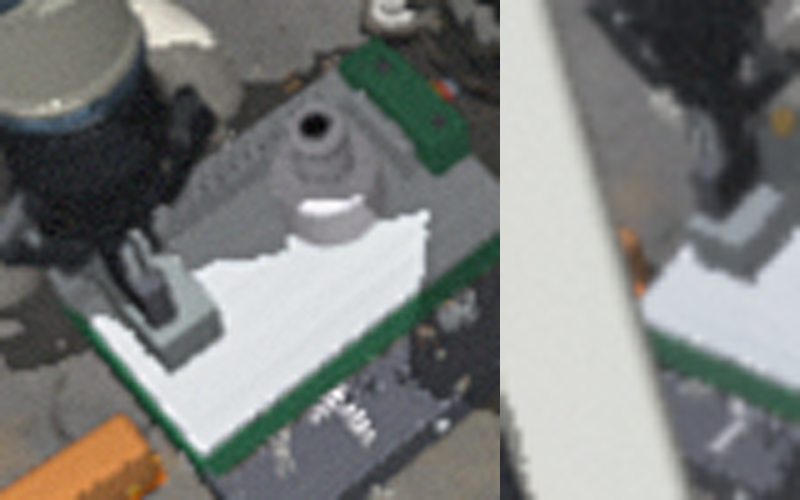

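```bash
python3 - <<'E'
from h import *
s=r.sense(); print(s['clock'],s['opening'],s['grasp_force'],s['contact_force'],s['eef_pos'])
for n in('scene','top'):
    im,d,_,_=load(n)
    P=cloud(n); c,sn=np.cos(GY),np.sin(GY); dx=P[...,0]-G0[0]; dy=P[...,1]-G0[1]; gx=c*dx+sn*dy; gy=-sn*dx+c*dy; z=P[...,2]
    print(n,'cols gx -5..60 step5; rows gy 70..118 step 4: z max')
    for y in range(66,120,4):
        print(y,[int(np.append(z[(gx>=x)&(gx<x+5)&(gy>=y)&(gy<y+4)&(z<200)&(d>0)],0).max()) for x in range(-5,60,5)])
E
```

```text
29.975 0.001872253829748499 0.5980299040675163 [ 0.72062117 -0.05950086  0.5528586 ] [524.7864557  423.59139995 117.82153598]
scene cols gx -5..60 step5; rows gy 70..118 step 4: z max
66 [78, 81, 180, 183, 179, 180, 80, 84, 81, 77, 78, 0, 0]
70 [83, 84, 172, 177, 175, 81, 81, 82, 83, 82, 0, 0, 0]
74 [83, 84, 197, 80, 162, 85, 80, 82, 80, 78, 0, 0, 0]
78 [84, 195, 197, 174, 148, 79, 0, 0, 0, 0, 0, 0, 0]
82 [81, 193, 198, 174, 141, 0, 0, 0, 0, 0, 0, 0, 0]
86 [81, 119, 197, 197, 160, 171, 169, 0, 0, 0, 0, 0, 0]
90 [82, 121, 180, 199, 167, 164, 165, 0, 0, 0, 0, 0, 0]
94 [83, 188, 194, 196, 0, 0, 0, 0, 0, 0, 0, 0, 0]
98 [83, 192, 199, 172, 150, 100, 101, 101, 99, 83, 0, 80, 83]
102 [83, 77, 199, 170, 151, 142, 131, 81, 81, 82, 81, 82, 82]
106 [47, 199, 199, 175, 177, 174, 173, 49, 44, 47, 47, 48, 77]
110 [47, 46, 48, 175, 175, 177, 178, 46, 48, 46, 46, 46, 46]
114 [47, 47, 45, 180, 177, 178, 178, 179, 48, 41, 46, 47, 44]
118 [38, 37, 173, 187, 37, 177, 185, 182, 38, 38, 40, 36, 36]
top cols gx -5..60 step5; rows gy 70..118 step 4: z max
66 [66, 76, 173, 182, 79, 73, 78, 82, 83, 80, 76, 72, 80]
70 [83, 78, 81, 46, 176, 84, 176, 82, 69, 0, 53, 81, 73]
74 [81, 83, 195, 190, 171, 76, 0, 184, 82, 86, 86, 0, 80]
78 [80, 0, 188, 184, 176, 188, 187, 178, 181, 0, 81, 0, 84]
82 [82, 122, 87, 174, 159, 135, 173, 103, 97, 124, 82, 79, 88]
86 [77, 195, 198, 174, 143, 100, 118, 120, 116, 112, 87, 85, 82]
90 [66, 122, 123, 175, 130, 0, 98, 0, 0, 116, 0, 0, 86]
94 [81, 117, 193, 173, 162, 0, 0, 0, 0, 0, 115, 81, 84]
98 [86, 110, 196, 198, 194, 0, 0, 0, 0, 0, 0, 0, 0]
102 [81, 0, 199, 179, 149, 0, 0, 0, 0, 0, 0, 0, 0]
106 [47, 77, 192, 170, 134, 136, 0, 0, 0, 0, 0, 0, 0]
110 [0, 0, 196, 0, 0, 0, 0, 0, 0, 0, 0, 0, 0]
114 [47, 48, 184, 174, 165, 0, 0, 0, 0, 0, 0, 0, 0]
118 [41, 0, 185, 179, 0, 0, 0, 0, 0, 0, 0, 0, 0]
```

```bash
python3 - <<'E'
from h import *
for n in('scene','top'):
    im,d,_,_=load(n)
    P=cloud(n); c,sn=np.cos(GY),np.sin(GY); dx=P[...,0]-G0[0]; dy=P[...,1]-G0[1]; gx=c*dx+sn*dy; gy=-sn*dx+c*dy; z=P[...,2]
    m=(gx>-2)&(gx<48)&(gy>72)&(gy<116)&(z>86)&(z<150)&(d>0)
    o=np.argsort(z[m]); a=np.c_[gx[m],gy[m],z[m],im[m]][o].round().astype(int)
    print(n,len(a)); print('; '.join(' '.join(map(str,x)) for x in a))
E
```

```text
scene 141
34 101 87 27 27 29; 4 90 87 59 62 65; 38 101 87 27 31 30; 5 86 87 118 123 125; 5 95 88 58 59 65; 2 97 88 67 67 72; 3 99 89 54 57 60; 1 94 91 62 63 70; 27 101 91 31 27 30; 3 93 93 54 55 62; 3 98 94 66 63 68; 5 97 95 57 60 64; 17 101 95 25 23 24; 4 101 95 53 53 61; 4 88 96 94 96 100; 3 95 96 60 61 69; 20 102 96 22 23 24; 7 101 97 44 44 47; 2 92 98 55 58 64; 0 90 98 73 75 80; 38 102 99 27 28 29; 25 101 100 30 34 38; 3 94 100 61 60 66; 3 91 100 52 57 61; 9 102 101 23 24 23; 3 100 101 57 61 65; 32 102 101 19 22 29; 28 102 101 30 29 32; 3 96 102 67 69 74; 5 98 103 60 64 70; 2 88 103 118 123 127; 2 93 105 64 62 71; 4 86 105 127 134 135; 5 101 105 52 50 57; 17 102 107 37 34 40; 8 101 107 40 40 43; 2 96 108 65 67 72; 4 89 108 82 83 88; 1 90 109 71 71 74; 4 98 109 63 62 68; 11 102 109 33 35 37; 2 93 110 61 58 63; 3 95 111 64 65 70; 4 88 111 89 89 95; 4 91 111 54 61 64; 4 100 112 63 60 70; 19 102 114 54 52 54; 23 102 115 29 32 40; 3 97 115 65 67 74; 19 98 115 113 116 122; 10 101 115 76 75 84; 7 85 115 135 143 147; 6 101 116 64 64 71; 10 85 116 108 115 117; 13 102 116 70 69 73; 12 100 
[... 3170 characters left out ...]
106 106 111; 6 93 123 96 99 107; 40 83 125 59 62 64; 6 88 126 100 103 111; 18 87 126 61 65 67; 12 86 127 93 96 101; 15 89 128 91 96 99; 11 96 129 92 93 98; 12 91 131 102 107 111; 16 93 131 111 116 121; 21 82 132 33 35 37; 16 89 133 81 85 87; 26 81 133 39 40 42; 12 95 134 93 97 98; 10 98 134 114 117 118; 17 85 134 53 55 59; 17 107 135 95 99 99; 23 83 135 35 36 38; 29 83 136 36 38 39; 20 109 136 94 96 99; 12 99 138 112 118 121; 13 95 138 89 94 98; 15 91 139 102 106 112; 18 84 140 45 49 52; 14 99 141 112 117 122; 14 85 143 74 77 82; 28 81 143 35 37 39; 20 84 143 44 45 45; 18 88 144 66 67 71; 20 80 145 35 37 39; 12 93 146 95 100 104; 14 89 146 100 104 107; 23 82 147 36 36 40; 15 103 149 89 91 94
```

step_arm(moves=[{"tx": 0, "ty": -0.1, "tz": 0, "ax": 0, "ay": 0, "az": 0}, {"tx": 0, "ty": -0.15, "tz": 0, "ax": 0, "ay": 0, "az": 0}, {"tx": 0, "ty": -0.15, "tz": 0, "ax": 0, "ay": 0, "az": 0}])

```text
clock: 30.35
eef_pos: [523.2, 413.5, 117.8]
tcp_rot: [3.141, 0.0, 2.981]
contact_force: [0.1, 1.5, 1.3]
opening: -0.0
grasp_force: 0.4
```

```bash
cat >> h.py <<'E'
def jaw():
    o=[]
    for n in('scene','top'):
        im,d=snap(n); P=cloud(n); c,sn=np.cos(GY),np.sin(GY); dx=P[...,0]-G0[0]; dy=P[...,1]-G0[1]; gx=c*dx+sn*dy; gy=-sn*dx+c*dy; z=P[...,2]
        m=(gx>-8)&(gx<58)&(gy>-20)&(gy<120)&(z>76)&(z<87)&(d>0)
        m2=(gx>0)&(gx<44)&(gy>-20)&(gy<130)&(z>90)&(z<117)&(d>0)
        o.append((n,m.sum(),np.percentile(gy[m],[1,3,10,90,97,99]).round(1).tolist(),np.percentile(gy[m2],[2,10,50,90,98]).round(1).tolist()))
    print(*o,sep='\n')
E
python3 - <<'E'
from h import *
s=r.sense(); print(s['clock'],s['opening'],s['grasp_force'],s['contact_force'],s['eef_pos'],w2g(s['eef_pos']))
jaw()
E
```

```text
30.35 -0.0002284542509667904 0.44081876054406166 [0.13643078 1.51795538 1.26148408] [523.18726232 413.47978821 117.82011822] [23.04027993 83.11209148]
('scene', np.int64(262), [-17.7, -16.4, -10.7, 102.6, 104.8, 105.3], [-19.0, -16.6, 89.0, 101.6, 101.9])
('top', np.int64(110), [-18.9, -13.7, -5.3, 92.7, 102.4, 104.2], [-17.1, -12.2, 87.6, 96.1, 99.5])
```

step_arm(moves=[{"tx": 0, "ty": 0, "tz": -1, "ax": 0, "ay": 0, "az": 0}, {"tx": 0, "ty": 0, "tz": -1, "ax": 0, "ay": 0, "az": 0}, {"tx": 0, "ty": 0, "tz": 0, "ax": 0, "ay": 0, "az": 0}])

```text
clock: 30.82
eef_pos: [524.2, 414.4, 169.6]
tcp_rot: [3.139, 0.002, 2.981]
contact_force: [-0.2, 0.5, 0.5]
opening: 0.001
grasp_force: 0.0
```

```bash
python3 - <<'E'
from h import *
s=r.sense(); print(s['clock'],s['opening'],s['eef_pos'],w2g(s['eef_pos']),s['contact_force'])
for n in('scene','top'):
    im,d=snap(n); P=cloud(n); c,sn=np.cos(GY),np.sin(GY); dx=P[...,0]-G0[0]; dy=P[...,1]-G0[1]; gx=c*dx+sn*dy; gy=-sn*dx+c*dy; z=P[...,2]
    m=(gx>0)&(gx<46)&(gy>50)&(gy<115)&(d>0)
    for z0 in range(88,190,6):
        k=m&(z>=z0)&(z<z0+6)
        if k.sum()>1: print(n,z0,k.sum(),np.r_[gx[k].min(),gx[k].max(),gy[k].min(),gy[k].max()].round())
E
```

```text
30.825 0.0010551018453954005 [524.15077791 414.39053961 169.62103876] [23.84638953 84.16471568] [-0.18532224  0.45157815  0.45982959]
scene 88 9 [  2.  37.  90. 101.]
scene 94 13 [  1.  30.  88. 102.]
scene 100 14 [  2.  41.  86. 102.]
scene 106 9 [  2.  34.  89. 102.]
scene 112 32 [  1.  43.  84. 102.]
scene 118 75 [  1.  45.  86. 102.]
scene 124 2 [19. 42. 93. 96.]
scene 172 3 [12. 17. 79. 90.]
scene 178 10 [12. 17. 74. 95.]
scene 184 17 [11. 29. 72. 97.]
top 88 5 [ 1. 25. 86. 96.]
top 94 12 [  2.  40.  85. 102.]
top 100 12 [ 4. 42. 83. 99.]
top 106 8 [ 6. 43. 84. 91.]
top 112 16 [  3.  45.  85. 102.]
top 118 23 [  6.  46.  87. 102.]
top 124 5 [12. 34. 87. 96.]
top 172 2 [19. 19. 79. 92.]
top 178 6 [ 9. 19. 75. 85.]
top 184 12 [12. 29. 69. 97.]
```

step_arm(moves=[{"tx": 0, "ty": 0.2, "tz": 0, "ax": 0, "ay": 0, "az": 0}, {"tx": 0, "ty": 0.2, "tz": 0, "ax": 0, "ay": 0, "az": 0}, {"tx": 0, "ty": 0, "tz": 0, "ax": 0, "ay": 0, "az": 0}], gripper=0.5)

```text
clock: 31.3
eef_pos: [524.6, 424.0, 167.1]
tcp_rot: [-3.141, -0.0, 2.982]
contact_force: [-0.7, 0.1, 0.6]
opening: 0.5
grasp_force: 0.0
```

step_arm(moves=[{"tx": 0, "ty": 0, "tz": 0.9, "ax": 0, "ay": 0, "az": 0}, {"tx": 0, "ty": 0, "tz": 0.9, "ax": 0, "ay": 0, "az": 0}, {"tx": 0, "ty": 0, "tz": 0.5, "ax": 0, "ay": 0, "az": 0}, {"tx": 0, "ty": 0, "tz": 0.2, "ax": 0, "ay": 0, "az": 0}, {"tx": 0, "ty": 0, "tz": 0, "ax": 0, "ay": 0, "az": 0}])

```text
clock: 31.92
eef_pos: [524.9, 423.7, 105.4]
tcp_rot: [3.142, 0.0, 2.981]
contact_force: [0.4, 0.2, 0.1]
opening: 0.502
grasp_force: 0.0
```

step_arm(moves=[{"tx": 0, "ty": 0, "tz": 0.15, "ax": 0, "ay": 0, "az": 0}, {"tx": 0, "ty": 0, "tz": 0.05, "ax": 0, "ay": 0, "az": 0}])

```text
clock: 32.17
eef_pos: [524.9, 423.7, 100.5]
tcp_rot: [3.141, 0.0, 2.981]
contact_force: [-0.8, 0.4, 0.0]
opening: 0.503
grasp_force: 0.0
```

```bash
python3 - <<'E'
from h import *
s=r.sense(); print(s['clock'],s['opening'],s['eef_pos'],w2g(s['eef_pos']),s['contact_force'])
for n in('scene','top'):
    im,d=snap(n); P=cloud(n); c,sn=np.cos(GY),np.sin(GY); dx=P[...,0]-G0[0]; dy=P[...,1]-G0[1]; gx=c*dx+sn*dy; gy=-sn*dx+c*dy; z=P[...,2]
    m=(gx>6)&(gx<40)&(gy>60)&(gy<130)&(d>0)&((gy<82)|(gy>104))
    for z0 in range(86,150,6):
        k=m&(z>=z0)&(z<z0+6)
        if k.sum()>1: print(n,z0,k.sum(),np.r_[gx[k].min(),gx[k].max(),gy[k].min(),gy[k].max()].round())
E
```

```text
32.175 0.5027730372053523 [524.93508074 423.68872256 100.52291687] [23.13930485 93.4690893 ] [-0.82049068  0.4033896   0.04749687]
scene 104 3 [ 12.  20.  71. 116.]
scene 110 13 [ 11.  32.  62. 125.]
scene 116 16 [ 10.  29.  65. 128.]
scene 122 14 [ 10.  27.  60. 127.]
scene 128 18 [  9.  29.  61. 127.]
scene 134 13 [ 10.  28.  66. 128.]
scene 140 10 [ 10.  25.  66. 115.]
scene 146 16 [  9.  35.  61. 130.]
top 104 3 [ 14.  23.  66. 117.]
top 110 10 [ 11.  32.  67. 118.]
top 116 6 [  8.  32.  63. 118.]
top 122 15 [ 11.  33.  62. 127.]
top 128 9 [ 10.  21.  64. 127.]
top 134 12 [ 12.  36.  65. 123.]
top 140 7 [  9.  29.  61. 119.]
top 146 5 [  9.  22.  67. 125.]
```

step_arm(moves=[{"tx": 0, "ty": 0, "tz": 0.15, "ax": 0, "ay": 0, "az": 0}, {"tx": 0, "ty": 0, "tz": 0.15, "ax": 0, "ay": 0, "az": 0}, {"tx": 0, "ty": 0, "tz": 0, "ax": 0, "ay": 0, "az": 0}])

```text
clock: 32.65
eef_pos: [524.5, 423.4, 92.2]
tcp_rot: [-3.141, -0.001, 2.981]
contact_force: [1.0, 0.3, -0.0]
opening: 0.501
grasp_force: 0.0
```

step_arm(moves=[{"tx": 0, "ty": 0, "tz": 0, "ax": 0, "ay": 0, "az": 0}, {"tx": 0, "ty": 0, "tz": 0, "ax": 0, "ay": 0, "az": 0}, {"tx": 0, "ty": 0, "tz": 0, "ax": 0, "ay": 0, "az": 0}, {"tx": 0, "ty": 0, "tz": 0, "ax": 0, "ay": 0, "az": 0}], gripper=0, newtons=40)

```text
clock: 33.15
eef_pos: [524.9, 423.7, 92.9]
tcp_rot: [3.141, 0.0, 2.981]
contact_force: [-0.6, 0.6, 1.0]
opening: 0.174
grasp_force: 41.5
```

```bash
python3 - <<'E'
from h import *
s=r.sense(); print(s['clock'],s['opening'],s['grasp_force'],s['eef_pos'],w2g(s['eef_pos']),s['contact_force'])
jaw()
E
```

```text
33.15 0.1743985495488993 41.48147463798523 [524.87501059 423.72688398  92.94278762] [23.07392215 93.49719303] [-0.62100634  0.57423026  1.04194723]
('scene', np.int64(217), [-18.3, -17.4, -13.1, 100.4, 103.7, 104.3], [-19.2, -15.7, 87.9, 106.6, 113.0])
('top', np.int64(111), [-18.4, -13.4, -5.4, 89.3, 100.8, 104.1], [-18.2, -16.0, 85.2, 98.4, 108.5])
```

```bash
cat > hs.py <<'E'
from h import *
def meas(N=4):
    for n in('scene','top'):
        R=[]
        acc={'hous':[], 'pad':[], 'plate':[], 'spig':[]}
        for i in range(N):
            im,d=snap(n); P=cloud(n); H=cv2.cvtColor(im,cv2.COLOR_RGB2HSV)
            c,sn=np.cos(GY),np.sin(GY); dx=P[...,0]-G0[0]; dy=P[...,1]-G0[1]; gx=c*dx+sn*dy; gy=-sn*dx+c*dy; z=P[...,2]
            ok=d>0
            m=ok&(H[...,0]>55)&(H[...,0]<95)&(H[...,1]>90)&(z>79)&(z<88)&(gx>-15)&(gx<85)&(gy<-60)&(gy>-115)
            acc['hous'].append(np.c_[gx[m],gy[m]])
            m=ok&(gx>2)&(gx<48)&(gy>-73)&(gy<-54)&(z>76)&(z<83)&~((H[...,0]>55)&(H[...,0]<95)&(H[...,1]>90))
            acc['pad'].append(np.c_[gx[m],gy[m]])
            m=ok&(gx>-10)&(gx<60)&(gy>-65)&(gy<20)&(z>119)&(z<131)
            acc['spig'].append(np.c_[gx[m],gy[m]])
        for k,v in acc.items():
            if v and sum(map(len,v))>5:
                a=np.vstack(v); print(n,k,len(a)//N,np.percentile(a,[2,10,50,90,98],axis=0).round(1).T.tolist())
E
python3 - <<'E'
from hs import *
meas()
print(r.sense()['clock'])
E
```

```text
scene hous 161 [[-6.3, -1.2, 26.6, 53.4, 60.3], [-99.3, -97.3, -86.6, -77.4, -75.7]]
scene pad 38 [[3.9, 6.8, 24.9, 43.7, 47.4], [-71.4, -70.5, -66.9, -63.6, -62.5]]
scene spig 103 [[7.7, 10.8, 21.5, 32.8, 37.2], [-38.9, -35.4, -24.5, -12.6, -9.8]]
top hous 19 [[-7.0, -4.2, 20.4, 46.7, 57.1], [-101.0, -98.9, -93.9, -85.3, -82.6]]
top pad 17 [[3.1, 7.0, 27.5, 40.8, 44.7], [-71.9, -70.7, -66.7, -62.0, -54.6]]
top spig 48 [[7.9, 10.1, 20.9, 33.2, 38.3], [-39.9, -36.9, -25.4, -13.3, -10.1]]
33.65
```

step_arm(moves=[{"tx": 0, "ty": -0.2, "tz": 0, "ax": 0, "ay": 0, "az": 0}, {"tx": 0, "ty": -0.5, "tz": 0, "ax": 0, "ay": 0, "az": 0}, {"tx": 0, "ty": -0.5, "tz": 0, "ax": 0, "ay": 0, "az": 0}, {"tx": 0, "ty": -0.5, "tz": 0, "ax": 0, "ay": 0, "az": 0}, {"tx": 0, "ty": -0.3, "tz": 0, "ax": 0, "ay": 0, "az": 0}])

```text
clock: 34.28
eef_pos: [516.9, 374.9, 92.9]
tcp_rot: [3.139, 0.0, 2.981]
contact_force: [-1.2, 6.6, 0.4]
opening: 0.177
grasp_force: 41.5
```

step_arm(moves=[{"tx": 0, "ty": -0.2, "tz": 0, "ax": 0, "ay": 0, "az": 0}, {"tx": 0, "ty": -0.16, "tz": 0, "ax": 0, "ay": 0, "az": 0}, {"tx": 0, "ty": -0.1, "tz": 0, "ax": 0, "ay": 0, "az": 0}, {"tx": 0, "ty": -0.08, "tz": 0, "ax": 0, "ay": 0, "az": 0}])

```text
clock: 34.78
eef_pos: [514.8, 362.1, 92.9]
tcp_rot: [3.139, 0.0, 2.981]
contact_force: [-0.7, 8.0, -0.2]
opening: 0.177
grasp_force: 41.4
```

```bash
python3 - <<'E'
from hs import *
s=r.sense(); print(s['clock'],s['opening'],s['grasp_force'],s['eef_pos'],w2g(s['eef_pos']),s['tcp_rot'],s['contact_force'])
meas(3)
jaw()
E
```

```text
34.775 0.1768714494379439 41.425838470458984 [514.8440941  362.08363376  92.92406732] [22.99201978 31.04318695] [3.13913481e+00 4.76949228e-04 2.98102906e+00] [-0.66881385  8.04708134 -0.198477  ]
scene hous 162 [[-6.8, -2.4, 25.7, 51.8, 60.1], [-99.8, -97.3, -86.3, -77.6, -75.5]]
scene pad 37 [[4.7, 6.7, 24.7, 41.7, 47.3], [-71.0, -70.4, -67.2, -63.4, -63.0]]
scene spig 84 [[7.0, 9.6, 16.5, 27.5, 31.6], [-39.8, -37.1, -26.1, -10.3, 18.5]]
top hous 21 [[-6.9, -3.5, 23.8, 52.9, 67.3], [-102.6, -101.2, -95.5, -86.2, -82.4]]
top pad 18 [[4.1, 8.3, 21.6, 39.3, 45.9], [-71.6, -70.3, -66.4, -62.0, -54.7]]
top spig 51 [[8.1, 10.4, 21.2, 32.9, 38.1], [-41.3, -38.0, -25.6, 11.3, 19.2]]
('scene', np.int64(194), [-16.8, -15.6, -12.1, 38.1, 41.4, 42.3], [-19.0, -15.5, 26.4, 44.6, 51.3])
('top', np.int64(93), [-19.5, -17.8, -7.5, 30.2, 37.6, 38.7], [-16.5, 2.6, 24.0, 39.4, 49.6])
```

step_arm(moves=[{"tx": 0, "ty": -0.08, "tz": 0, "ax": 0, "ay": 0, "az": 0}, {"tx": 0, "ty": -0.08, "tz": 0, "ax": 0, "ay": 0, "az": 0}, {"tx": 0, "ty": -0.06, "tz": 0, "ax": 0, "ay": 0, "az": 0}])

```text
clock: 35.55
eef_pos: [514.0, 356.9, 92.9]
tcp_rot: [3.139, 0.001, 2.981]
contact_force: [-0.6, 7.5, 0.7]
opening: 0.179
grasp_force: 41.4
```

step_arm(moves=[{"tx": 0, "ty": -0.04, "tz": 0, "ax": 0, "ay": 0, "az": 0}])

```text
clock: 35.67
eef_pos: [513.8, 355.9, 92.9]
tcp_rot: [3.139, 0.001, 2.981]
contact_force: [-1.1, 8.3, -0.2]
opening: 0.176
grasp_force: 41.4
```

step_arm(moves=[{"tx": 0, "ty": -0.04, "tz": 0, "ax": 0, "ay": 0, "az": 0}])

```text
clock: 35.8
eef_pos: [513.7, 354.9, 92.9]
tcp_rot: [3.139, 0.001, 2.981]
contact_force: [-0.5, 8.8, 0.4]
opening: 0.18
grasp_force: 41.4
```

step_arm(moves=[{"tx": 0, "ty": -0.04, "tz": 0, "ax": 0, "ay": 0, "az": 0}])

```text
clock: 35.92
eef_pos: [513.5, 353.9, 92.9]
tcp_rot: [3.139, 0.001, 2.981]
contact_force: [-0.5, 8.8, 1.0]
opening: 0.179
grasp_force: 41.4
```

```bash
python3 - <<'E'
from hs import *
s=r.sense(); print(s['clock'],s['opening'],s['grasp_force'],s['eef_pos'],w2g(s['eef_pos']),s['contact_force'])
meas(4)
E
```

```text
35.925 0.17946665622861085 41.42583131790161 [513.50989715 353.94000443  92.91073963] [22.97229257 22.79101203] [-0.49170516  8.82335774  1.02035522]
scene hous 163 [[-6.6, -2.4, 26.1, 52.5, 60.1], [-99.3, -97.2, -86.5, -77.2, -75.7]]
scene pad 37 [[3.8, 6.5, 22.5, 43.4, 46.4], [-71.3, -70.7, -67.0, -61.2, -55.7]]
scene spig 104 [[6.7, 9.7, 17.7, 29.5, 33.8], [-48.3, -44.4, -30.3, 16.6, 19.0]]
top hous 18 [[-6.7, -3.3, 27.1, 49.8, 58.1], [-101.9, -99.6, -94.3, -85.0, -82.0]]
top pad 24 [[3.0, 7.8, 21.6, 41.6, 46.6], [-71.1, -70.3, -64.2, -57.7, -54.5]]
top spig 61 [[5.8, 9.7, 19.4, 33.7, 38.3], [-48.5, -44.8, -31.9, 8.8, 17.1]]
```

step_arm(moves=[{"tx": 0, "ty": -0.04, "tz": 0, "ax": 0, "ay": 0, "az": 0}])

```text
clock: 36.45
eef_pos: [513.4, 353.1, 92.9]
tcp_rot: [3.139, 0.001, 2.981]
contact_force: [-1.6, 9.5, 0.7]
opening: 0.177
grasp_force: 41.4
```

step_arm(moves=[{"tx": 0, "ty": -0.04, "tz": 0, "ax": 0, "ay": 0, "az": 0}])

```text
clock: 36.58
eef_pos: [513.2, 352.1, 92.9]
tcp_rot: [3.139, 0.001, 2.981]
contact_force: [-1.0, 9.8, 0.1]
opening: 0.177
grasp_force: 41.4
```

```bash
python3 - <<'E'
from hs import *
f=[]
for i in range(8):
    s=r.sense(); f.append(s['contact_force']); im,d=snap('scene')
print(s['clock'],w2g(s['eef_pos']),np.mean(f,0),np.std(f,0))
# pad and housing vs hub: fine points near pad, non-green
P=cloud('scene'); H=cv2.cvtColor(im,cv2.COLOR_RGB2HSV)
c,sn=np.cos(GY),np.sin(GY); dx=P[...,0]-G0[0]; dy=P[...,1]-G0[1]; gx=c*dx+sn*dy; gy=-sn*dx+c*dy; z=P[...,2]
red=(im[...,0].astype(int)-np.maximum(im[...,1],im[...,2])>35)&(gy<-95)&(gy>-160)&(gx>-20)&(gx<80)&(z>30)&(z<110)
print('red',red.sum(),np.c_[gx[red],gy[red],z[red]].round(0).tolist()[:12])
meas(3)
E
```

```text
36.925 [22.95428473 20.88852795] [-0.81411257  8.84378266 -0.03012075] [0.47881397 0.57265021 0.50102495]
red 6 [[31.0, -112.0, 70.0], [29.0, -110.0, 69.0], [28.0, -113.0, 67.0], [22.0, -109.0, 71.0], [23.0, -112.0, 67.0], [22.0, -112.0, 63.0]]
scene hous 164 [[-6.6, -2.2, 26.8, 53.0, 59.7], [-99.4, -97.3, -86.2, -77.1, -75.7]]
scene pad 37 [[2.3, 5.1, 21.2, 42.7, 46.8], [-72.8, -72.1, -68.5, -61.2, -57.3]]
scene spig 107 [[5.5, 8.9, 17.1, 28.7, 31.9], [-50.0, -46.4, -31.5, 15.4, 18.8]]
top hous 23 [[-7.5, -3.3, 24.9, 49.7, 63.5], [-102.0, -100.3, -92.7, -84.7, -82.0]]
top pad 23 [[2.8, 6.0, 24.5, 44.4, 45.6], [-72.2, -71.2, -66.3, -59.1, -55.1]]
top spig 60 [[5.4, 9.7, 19.2, 32.1, 36.7], [-50.4, -45.7, -32.1, 9.5, 18.4]]
```

step_arm(moves=[{"tx": 0, "ty": -0.04, "tz": 0, "ax": 0, "ay": 0, "az": 0}, {"tx": 0, "ty": 0, "tz": 0, "ax": 0, "ay": 0, "az": 0}])

```text
clock: 37.52
eef_pos: [513.1, 351.2, 92.9]
tcp_rot: [3.139, 0.001, 2.981]
contact_force: [-0.5, 8.7, 0.1]
opening: 0.175
grasp_force: 41.4
```

```bash
python3 - <<'E'
from hs import *
s=r.sense(); print(s['clock'],w2g(s['eef_pos']),s['contact_force'])
meas(4)
E
```

```text
37.525 [22.96919246 19.98191691] [-0.52042681  8.7060425   0.07716799]
scene hous 160 [[-6.5, -1.6, 26.7, 52.1, 59.8], [-99.4, -97.1, -86.7, -77.3, -75.7]]
scene pad 35 [[3.1, 4.8, 20.1, 40.7, 45.4], [-73.0, -72.4, -69.1, -59.8, -57.6]]
scene spig 114 [[5.5, 9.0, 17.3, 28.1, 32.6], [-51.5, -47.3, -31.4, 15.4, 18.6]]
top hous 18 [[-6.5, -2.1, 24.3, 50.5, 59.4], [-101.3, -100.4, -93.8, -84.5, -82.0]]
top pad 23 [[3.1, 5.5, 22.5, 43.4, 45.9], [-72.4, -71.3, -66.8, -58.1, -54.6]]
top spig 60 [[5.5, 9.5, 18.8, 31.8, 37.0], [-51.1, -46.7, -33.6, 8.0, 17.9]]
```

step_arm(moves=[{"tx": 0, "ty": 0, "tz": 0, "ax": 0, "ay": 0, "az": 0}, {"tx": 0, "ty": 0, "tz": 0, "ax": 0, "ay": 0, "az": 0}, {"tx": 0, "ty": 0, "tz": 0, "ax": 0, "ay": 0, "az": 0}], gripper=0.36)

```text
clock: 38.3
eef_pos: [512.7, 349.2, 92.6]
tcp_rot: [-3.141, -0.0, 2.981]
contact_force: [0.5, 0.8, 0.4]
opening: 0.364
grasp_force: 0.0
```

step_arm(moves=[{"tx": 0, "ty": 0, "tz": -0.4, "ax": 0, "ay": 0, "az": 0}, {"tx": 0, "ty": 0, "tz": -0.8, "ax": 0, "ay": 0, "az": 0}, {"tx": 0, "ty": 0, "tz": -1, "ax": 0, "ay": 0, "az": 0}, {"tx": 0, "ty": 0, "tz": -1, "ax": 0, "ay": 0, "az": 0}, {"tx": 0, "ty": 0, "tz": -1, "ax": 0, "ay": 0, "az": 0}])

```text
clock: 38.92
eef_pos: [513.1, 349.7, 200.4]
tcp_rot: [3.14, 0.001, 2.981]
contact_force: [0.6, 0.6, -0.4]
opening: 0.354
grasp_force: 0.0
```

```bash
python3 - <<'E'
from hs import *
s=r.sense(); print(s['clock'],s['opening'],w2g(s['eef_pos']),s['eef_pos'],s['contact_force'])
meas(4); jaw()
im,d,_,_=load('scene'); P=cloud('scene'); c,sn=np.cos(GY),np.sin(GY); dx=P[...,0]-G0[0]; dy=P[...,1]-G0[1]; gx=c*dx+sn*dy; gy=-sn*dx+c*dy; z=P[...,2]
rgb=im.astype(int)
o=(rgb[...,0]-rgb[...,2]>40)&(gy>128)&(gy<270)&(abs(gx)<80)&(z>55)&(z<75); print('scraper top',o.sum(),np.median(z[o]),gx[o].mean(),gy[o].min(),gy[o].max())
m=(gx>-30)&(gx<50)&(gy>-60)&(gy<-4)&(z>81)&(z<90); print('hub shoulder z',np.median(z[m]))
m=(gx>-10)&(gx<50)&(gy>-60)&(gy<-12)&(z>115)&(z<132); print('spigot',m.sum(),np.median(z[m]),gx[m].min(),gx[m].max(),gy[m].min(),gy[m].max())
m=(gx>-52)&(gx<-20)&(gy>-55)&(gy<60)&(z>52)&(z<70); print('bed junk',m.sum())
# chips in trough: raised or bright/dark pts
m=(gx>-108)&(gx<-58)&(gy>-100)&(gy<110)&(z>9)&(z<26); print('trough raised',m.sum()); print(np.histogram(gy[m],np.arange(-100,120,20)))
E
```

```text
38.925 0.35370647149981377 [23.25624141 18.55119894] [513.11473978 349.70910706 200.3501448 ] [ 0.56509445  0.59262578 -0.38773407]
scene hous 161 [[-6.7, -2.2, 25.5, 52.2, 60.0], [-99.5, -97.1, -86.5, -77.1, -75.7]]
scene pad 35 [[2.5, 5.5, 21.3, 41.9, 46.5], [-72.8, -72.4, -69.1, -59.5, -55.3]]
scene spig 130 [[5.3, 9.4, 21.6, 34.8, 41.2], [-50.9, -46.4, -32.1, 16.6, 19.1]]
top hous 26 [[-5.8, -3.7, 24.4, 48.3, 60.5], [-101.7, -100.3, -92.3, -83.7, -81.6]]
top pad 24 [[3.1, 5.4, 20.3, 40.4, 44.6], [-72.6, -71.6, -66.4, -57.3, -54.8]]
top spig 60 [[3.6, 10.2, 21.6, 34.9, 40.4], [-50.8, -47.0, -33.5, 16.3, 18.7]]
('scene', np.int64(222), [-19.8, -19.3, -16.3, 28.6, 30.8, 31.1], [12.4, 15.6, 26.0, 28.1, 28.3])
('top', np.int64(86), [-19.3, -16.4, -8.7, 17.6, 28.8, 30.0], [6.3, 10.1, 13.6, 20.7, 26.1])
scraper top 454 61.701384285088125 -22.923196023220633 136.7643301921266 238.4455417505425
hub shoulder z 85.3294260729217
spigot 113 125.02459074652779 6.167705685450108 38.408502723176056 -52.0992276199114 -19.968676176804916
bed junk 1
trough raised 77
(array([ 2,  0, 15, 13,  4,  9, 20,  8,  2,  2]), array([-100,  -80,  -60,  -40,  -20,    0,   20,   40,   60,   80,  100]))
```

```bash
python3 - <<'E'
from hs import *
im,d,K,T=load('scene')
def px(g,z):
    w=np.array([*g2w(*g),z]); c=T[:3,:3].T@(w-T[:3,3]); return np.array([K[0,0]*c[0]/-c[2]+K[0,2],-K[1,1]*c[1]/-c[2]+K[1,2]])
a=px((25,-110),68); b=px((25,-114),68); print(a,b,b-a)
def cen(I,name):
    I=I.astype(float); y0,x0=int(a[1])-9,int(a[0])-9
    S=I[y0:y0+19,x0:x0+19]; w=S[...,0]-np.maximum(S[...,1],S[...,2])*1.15-8; w=np.clip(w,0,None)
    # normalise by brightness
    w=w/(S.sum(-1)+30); w[w<w.max()*.3]=0
    v,u=np.mgrid[:19,:19]; p=np.array([(w*u).sum(),(w*v).sum()])/w.sum()+[x0,y0]
    dirv=(b-a)/np.linalg.norm(b-a)
    print(name,p.round(2),'along mm',round(float((p-a)@dirv/np.linalg.norm(b-a)*4),2),(w>0).sum())
def rd(f): return cv2.cvtColor(cv2.imread(f'pics/{f}.png'),cv2.COLOR_BGR2RGB)
o=cv2.resize(rd('scene1'),(512,384),interpolation=cv2.INTER_AREA); cen(o,'base scene1')
def back(f,off,n,w):
    c=cv2.resize(rd(f)[:,:w],(n,n),interpolation=cv2.INTER_AREA); O=np.zeros((384,512,3),np.uint8); O[off[1]:off[1]+n,off[0]:off[0]+n]=c; return O
cen(back('s7',(110,200),130,500),'base s7'); cen(back('s8',(110,215),100,500),'base s8')
for i in range(3):
    im,_=snap('scene'); cen(im,'now')
    c=cv2.resize(cv2.resize(im[200:330,110:240],(500,500)),(130,130),interpolation=cv2.INTER_AREA); O=np.zeros_like(im); O[200:330,110:240]=c; cen(O,'now via s7')
E
```

```text
[198.88208129 232.8677763 ] [199.96736626 232.07853417] [ 1.08528497 -0.78924213]
base scene1 [198.26 232.53] along mm -0.9 8
base s7 [198.26 232.5 ] along mm -0.84 8
base s8 [198.27 232.59] along mm -0.99 8
now [199.24 231.91] along mm 2.54 6
now via s7 [199.21 231.92] along mm 2.45 6
now [199.23 231.81] along mm 2.69 5
now via s7 [199.19 231.78] along mm 2.66 5
now [199.22 231.77] along mm 2.75 5
now via s7 [199.2  231.86] along mm 2.53 6
```

```bash
python3 -c "
from rig import workorder
print(workorder.sign_off())"
```

```text
the job is handed in; nothing more can be done
None
```

I handed the job in at about 39 s of the 72 s allowed; sign-off returned no verdict. By my last measurements all six chips are in the trough, the scraper stands on the bench past the gauge's +y end, and the hub stands upright on the bed, pressed by the jaw with the anvil in about 3.5 mm. The chips and the anvil depth were read from camera images only. My first attempt to pinch the thumb grip closed on air because the fingertips sat about 28 mm higher than the interface text says; the second, lower, held.

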